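Check tube-adapter sleeves on a gauge pin and load the sound ones into a heating block

TASK

Use the gauge pin to find out which two of the three adapter sleeves have a clear bore and which one is obstructed, without forcing any of them: a clear sleeve slides down to the foot of the pin, the obstructed one stops about half-way. Drop both clear sleeves, one by one, each into a pocket of its own in the heating block, any pocket, so that they stand upright and fully down, and put the obstructed sleeve in the white tray. Leave the petri dish, the weighing bottle and the small beaker where they are.

Things in the scene. Friction and masses are not known exactly. Their poses are not given: they have to be found in the camera images.
- sleeve_a_center (a point): centre (half-way up, on the axis) of one of three outwardly identical loose aluminium sleeves: upright tube, diameter 30, height 45, bore 18.8 mm open at both ends, z along the bore, 35 to 60 g. An obstructed one is narrowed to 9 mm inside, from 17 to 28 mm of its height. Two of the three are clear and one is obstructed; which is not told and does not follow from where they stand
- sleeve_b_center (a point): centre (half-way up, on the axis) of one of three outwardly identical loose aluminium sleeves: upright tube, diameter 30, height 45, bore 18.8 mm open at both ends, z along the bore, 35 to 60 g. An obstructed one is narrowed to 9 mm inside, from 17 to 28 mm of its height. Two of the three are clear and one is obstructed; which is not told and does not follow from where they stand
- sleeve_c_center (a point): centre (half-way up, on the axis) of one of three outwardly identical loose aluminium sleeves: upright tube, diameter 30, height 45, bore 18.8 mm open at both ends, z along the bore, 35 to 60 g. An obstructed one is narrowed to 9 mm inside, from 17 to 28 mm of its height. Two of the three are clear and one is obstructed; which is not told and does not follow from where they stand
- gauge_tip (a point): centre of the flat top of the fixed upright steel gauge pin, 52 mm above the worktop: pin diameter 14.4 mm, its last 5 mm tapering to 10 mm, 40 mm above a round foot (diameter 52, thickness 12 mm). A clear sleeve comes to stand on the foot (40 mm of pin inside it); an obstructed one stops with about 17 mm of pin inside it
- block: fixed aluminium heating block, 56 mm (its x) by 180 mm (its y) by 40 mm high, with three pockets in a row along its y, 60 mm apart; origin at the centre of its underside
- block_hole0 (a point): centre of the mouth of the -y end pocket of the heating block, level with its top: pocket diameter 34 mm, 25 mm deep, with a fixed steel heating spigot (diameter 12 mm, as high as the mouth) at its centre that enters the bore, so an obstructed sleeve cannot go down; a seated clear one stands 20 mm proud with its centre 2.5 mm below the mouth
- block_hole1 (a point): centre of the mouth of the middle pocket of the heating block, level with its top: pocket diameter 34 mm, 25 mm deep, with a fixed steel heating spigot (diameter 12 mm, as high as the mouth) at its centre that enters the bore, so an obstructed sleeve cannot go down; a seated clear one stands 20 mm proud with its centre 2.5 mm below the mouth
- block_hole2 (a point): centre of the mouth of the +y end pocket of the heating block, level with its top: pocket diameter 34 mm, 25 mm deep, with a fixed steel heating spigot (diameter 12 mm, as high as the mouth) at its centre that enters the bore, so an obstructed sleeve cannot go down; a seated clear one stands 20 mm proud with its centre 2.5 mm below the mouth
- tray: fixed open white plastic tray, 100 mm (its x) by 120 mm (its y), walls 22 mm high and 3 mm thick, floor 3 mm; origin at the centre of its underside
- petri_center (a point): centre of a covered glass petri dish, diameter 70 mm, 16 mm high, a bystander
- weigh_center (a point): point 25 mm up on the axis of a lidded glass weighing bottle, diameter 39 mm, 65 mm high, a bystander
- beaker_center (a point): point 30 mm up in a small glass beaker, about 55 mm wide, 60 mm high, a bystander
- gauge: the fixed steel gauge (foot and pin); origin at the centre of the underside of its foot
Not all that is in view belongs to the job. Leave any green or pink look-alike of the part that bears sleeve_b_center alone.

How it is judged:
By the outcome, as a careful person would: the job done as asked, in the order asked, and still so for the second after the job is handed in, with the robot touching nothing.
It also fails if it takes over 69 s, if anything falls off the work surface, if the arm or the gripper's body presses on something with over 40 N, if the wrist force passes 120 N, or if a joint passes its speed limit or range.

ROBOT

A 7-joint arm with a two-finger parallel gripper is mounted at the origin on a cart in front of the work surface, level with it; the furniture and walls round the work are solid. World frame = base frame: x ahead of the robot, y to its left, z up, the work surface at z = 0. Lengths are in m, angles in rad, forces in N, time in s.
With the tool pointing down it reaches from about 0.4 to 0.85 m from the base axis. Payload 4.5 kg.
Tool frame: the origin (TCP) lies midway between the tips of the shut fingers; the grasp point (between the pads) lies 19 mm behind it (r.hold_point_z is the distance from the TCP to the grasp point, in m); z points along the fingers, y is the direction in which the jaws open and shut (so a half turn about z gives the same grasp; the last joint's range is limited). The gripper opens to 88 mm and grips with 3 to 60 N. Pads are 18 mm wide; open, the fingers measure 123 mm over their backs; the gripper's body (75 mm by 187 mm) begins 45 mm behind the grasp point.
Start: joints at [-1.136, 0.689, -0.195, 1.565, 0.157, 0.902, -0.215], TCP at [0.244, 0.576, 0.239] pointing down, gripper open.
Joint ranges: [-3.01, 3.01], [-0.46, 2.08], [-1.47, 1.51], [0.13, 2.56], [-1, 4.14], [0.04, 2.09], [-2.66, 2.66]. Speed limits (rad/s): [2.57, 2.57, 3.14, 3.14, 3.14, 3.14, 3.14].

INTERFACE

Orientations are given as a unit quaternion [x, y, z, w].
In Python, from plant import r gives the robot as it stands. The module is installed in compiled form; this text tells all that it offers.
- The arm moves only by the tool move_arm, never from a script. Its arguments are lists of equal length, an entry for each row: "turn": the turn, a rotation vector about the tool's x, y, z in units of 2 pi rad (1.0 is 2 pi rad), a list of three; "dp": the shift along the tool's x, y, z in units of 2.5 cm (1.0 is 2.5 cm), a list of three; "jaw": the closure, from -1 (fully open) to 1 (shut), so that 0 is half open. In form: {"turn": [[wx, wy, wz], ...], "dp": [[x, y, z], ...], "jaw": [jaw, ...]}. A call has 1 to 10 rows; each row shifts and turns the commanded pose from where the row before left it, along the tool's axes as they then stand; what a row does not reach is not made up. A row lasts 1/12 s, in which the tool goes at most 41.7 mm and 7.16 degrees, less where a joint would pass 70% of its speed; a pose out of reach is approached as far as the arm can. A call with a number of a shift or a turn outside -1 to 1 is refused whole. A call with a gripper value outside its range is refused whole. The fingers move at their own pace and stop on an object; "newtons" is the grip in N (left out, the last holds). Time passes only in rows, so rows that do not move let the fingers close. It gives the time, the measured TCP pose, the force and the opening at its end, in the units of the state.
- r.get_state(): the state, without advancing time (a new reading comes with each control period).
- r.snapshot(name): name is "side" or "top" or "wrist"; returns a dict with "frame" (420x560x3 uint8, blue, green, red), "mtx" (3x3 intrinsics, pixels), "origin" and "orientation" of the camera in the world; the wrist camera has in their place "tool_from_camera" (4x4, takes a point from camera to tool coordinates, whose origin is the TCP and whose axes are the flange's). Camera axes: x right, y up, looking along -z (the intrinsics and any distortion apply to the point x, -y, -z); pixel columns grow to the right and rows downward; lengths in m; the calibration is good to about 2 mm. The wrist camera is an equidistant fisheye: a pixel r from the principal point sees the ray r / f radians off the axis. A picture is of the moment at which its call begins: read the wrist's pose just before it. There is no depth.
- r.finish_job(): hands the job in, once; it reports no verdict.
The state is a dict: "clock": time; "q": joint angles; "qd": joint speeds; "joint_torque": joint torques, N m; "tool_pos": TCP position; "eef_rot": TCP orientation; "contact_force": force on the tool from outside, world axes, zero at the start; "moment": the same for the moment, N m; "opening": opening from 0.0 (shut) to 1.0 (fully open).
Only numpy, scipy, OpenCV 4.12 (cv2) and the standard library are available. Lean on these libraries where they do the work, as an engineer would, in place of code of your own. Each camera call takes 0.05 s, during which the arm holds its last target.

## Working session

There is one attempt and no reset: what is moved stays moved. The work goes in short steps, Python scripts to look and compute and a tool call to move; the robot and the scene stay as the last step left them, time stands still between calls to the robot, and variables do not carry over. Pictures are saved under pics/ and viewed, and the job is handed in when it is done.

Besides the shell and the picture viewer there is one more tool, called after "Emit:" as a command line: name --argument value ..., lists and objects as JSON in quotes. move_arm: Moves the arm, as the interface text tells. Shifts and turns lie within -1 to 1; 1 stands for 2.5 cm of shift or 2 pi rad of turn. Its arguments: {"type":"object","properties":{"turn":{"type":"array","items":{"type":"array","items":{"type":"number","minimum":-1,"maximum":1}}},"dp":{"type":"array","items":{"type":"array","items":{"type":"number","minimum":-1,"maximum":1}}},"jaw":{"type":"array","items":{"type":"number"}},"newtons":{"type":"number"}},"required":["turn","dp","jaw"]}

```bash
mkdir -p pics; ls; python3 - <<'E'
from plant import r
import cv2,pickle
s=r.get_state(); print(s)
for n in ["side","top","wrist"]:
    d=r.snapshot(n); cv2.imwrite(f"pics/{n}0.png",d["frame"]); pickle.dump(d,open(f"pics/{n}0.pkl","wb"))
    print(n,{k:v for k,v in d.items() if k!="frame"})
print(r.hold_point_z)
E
```

```text
pics
{'clock': 0.0, 'q': array([-1.13619939,  0.69001205, -0.1945218 ,  1.56635323,  0.1572663 ,
        0.90250641, -0.21511036]), 'qd': array([-4.43108515e-05,  2.45956929e-04,  2.56203033e-03,  1.72231070e-03,
       -7.55697507e-04, -1.55946922e-03,  1.03816680e-03]), 'joint_torque': array([ 2.29551733e-04, -5.27544165e+01, -1.26665566e+00, -1.53425521e+01,
       -5.26451902e-02,  6.67376386e-03,  1.77682732e-04]), 'tool_pos': array([0.24362767, 0.57485835, 0.23789027]), 'eef_rot': array([ 1.99030199e-01,  9.79992901e-01, -9.35336175e-04, -1.36456119e-04]), 'contact_force': array([ 0.64000345, -0.25913438,  1.1703518 ]), 'moment': array([-0.07439748,  0.02122783, -0.02515175]), 'opening': 0.9991647797484999}
side {'mtx': array([[507.0474542 ,   0.        , 282.61055047],
       [  0.        , 507.0474542 , 209.13920839],
       [  0.        ,   0.        ,   1.        ]]), 'origin': array([0.51222681, 1.00514089, 0.90521962]), 'orientation': array([-0.01460482,  0.40250609,  0.91505444, -0.02123473])}
top {'mtx': array([[470.15674384,   0.        , 279.73230649],
       [  0.        , 470.15674384, 211.5980928 ],
       [  0.        ,   0.        ,   1.        ]]), 'origin': array([0.4106505 , 0.10891614, 1.22334316]), 'orientation': array([ 0.02805764, -0.0507731 , -0.69695451,  0.71476518])}
wrist {'mtx': array([[325.1922621 ,   0.        , 278.54971454],
       [  0.        , 325.1922621 , 211.0587223 ],
       [  0.        ,   0.        ,   1.        ]]), 'tool_from_camera': array([[ 7.34234062e-04,  9.48470436e-01,  3.16864787e-01,
         8.26988737e-02],
       [ 9.99999690e-01, -6.05998755e-04, -5.03249138e-04,
        -8.01707724e-04],
       [-2.85297263e-04,  3.16865058e-01, -9.48470587e-01,
        -1.46407875e-01],
       [ 0.00000000e+00,  0.00000000e+00,  0.00000000e+00,
         1.00000000e+00]])}
0.0187
```

View pics/top0.png

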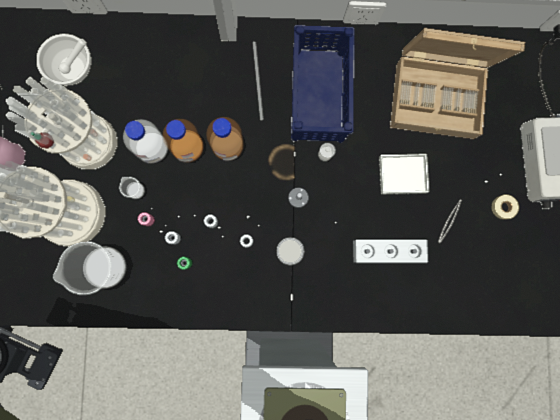

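View pics/side0.png

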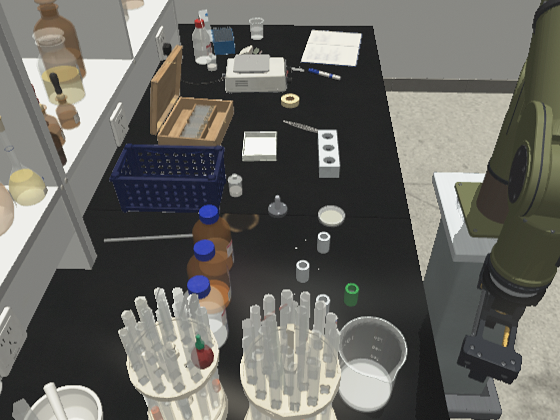

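View pics/wrist0.png

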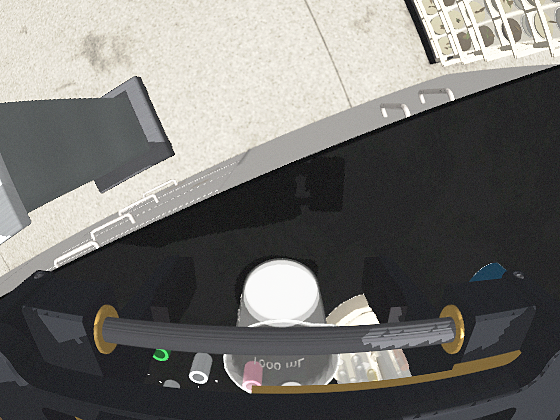

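```bash
cat > h.py <<'E'
import numpy as np,cv2,pickle
from scipy.spatial.transform import Rotation as R
def ray(d,u,v):
    K=d["mtx"]; c=np.array([(u-K[0,2])/K[0,0],-(v-K[1,2])/K[1,1],-1.])
    return np.array(d["origin"]),R.from_quat(d["orientation"]).as_matrix()@c
def cast(d,u,v,z):
    o,w=ray(d,u,v); return o+w*(z-o[2])/w[2]
def proj(d,p):
    K=d["mtx"]; c=R.from_quat(d["orientation"]).as_matrix().T@(np.array(p)-d["origin"])
    return np.array([K[0,2]+K[0,0]*c[0]/-c[2],K[1,2]-K[1,1]*c[1]/-c[2]])
def wproj(d,T,p): # T=(pos,quat) tool
    q=R.from_quat(T[1]).as_matrix().T@(np.array(p)-T[0])
    M=np.linalg.inv(d["tool_from_camera"]); c=M[:3,:3]@q+M[:3,3]
    x,y,z=c[0],-c[1],-c[2]; rr=np.hypot(x,y); th=np.arctan2(rr,z)
    K=d["mtx"]; return np.array([K[0,2]+K[0,0]*th*x/rr,K[1,2]+K[1,1]*th*y/rr])
def wray(d,T,u,v):
    K=d["mtx"]; a=(u-K[0,2])/K[0,0]; b=(v-K[1,2])/K[1,1]; th=np.hypot(a,b)
    s=np.sin(th)/th if th>1e-9 else 1.
    c=np.array([a*s,-b*s,-np.cos(th)])
    M=d["tool_from_camera"]; Rt=R.from_quat(T[1]).as_matrix()
    return T[0]+Rt@M[:3,3], Rt@(M[:3,:3]@c)
def wcast(d,T,u,v,z):
    o,w=wray(d,T,u,v); return o+w*(z-o[2])/w[2]
E
python3 - <<'E'
from h import *
d=pickle.load(open("pics/top0.pkl","rb")); f=d["frame"]
g=cv2.cvtColor(f,cv2.COLOR_BGR2GRAY)
m=(g>90).astype(np.uint8)
cv2.imwrite("pics/topc.png",np.hstack([cv2.resize(f[190:285,130:260],None,fx=4,fy=4,interpolation=cv2.INTER_CUBIC)]))
cv2.imwrite("pics/topd.png",cv2.resize(f[140:275,270:440],None,fx=4,fy=4,interpolation=cv2.INTER_CUBIC))
s=pickle.load(open("pics/side0.pkl","rb"))["frame"]
cv2.imwrite("pics/sidec.png",cv2.resize(s[120:320,220:370],None,fx=3,fy=3,interpolation=cv2.INTER_CUBIC))
n,l,st,c=cv2.connectedComponentsWithStats(m)
for i in range(1,n):
    x,y,w,h,a=st[i]
    if a>20 and 120<x<520 and 140<y<290: print(st[i],c[i],cast(d,*c[i],0.045).round(4))
E
```

```text
[318 143  18  18 240] [326.27916667 151.29583333] [ 0.7022 -0.0434  0.045 ]
[269 145  25  17  84] [278.17857143 150.53571429] [0.7003 0.0802 0.045 ]
[ 379  153   50   41 1918] [403.69082377 173.23618352] [ 0.6509 -0.2437  0.045 ]
[273 172  21   7  45] [282.66666667 175.8       ] [0.635  0.0672 0.045 ]
[288 188  20  19 297] [297.83838384 197.02356902] [0.5816 0.0275 0.045 ]
[492 194  27  25 456] [504.90570175 206.57017544] [ 0.5718 -0.5055  0.045 ]
[438 199  24  44 188] [448.97340426 221.86170213] [ 0.5285 -0.3594  0.045 ]
[138 212  16  13 149] [145.10738255 218.65100671] [0.5163 0.4081 0.045 ]
[203 214  15  14 129] [210.1627907  220.64341085] [0.5156 0.2463 0.045 ]
[165 231  15  13 150] [171.8  237.36] [0.4714 0.3397 0.045 ]
[240 234  13  14 114] [246.00877193 240.40350877] [0.4684 0.1552 0.045 ]
[277 237  28  28 605] [289.91404959 250.81322314] [0.4452 0.0448 0.045 ]
[ 353  239   75   24 1769] [390.21481063 250.49576032] [ 0.4521 -0.2082  0.045 ]
[177 257  13  12 107] [183.01869159 262.57009346] [0.4097 0.3091 0.045 ]
```

View pics/topc.png

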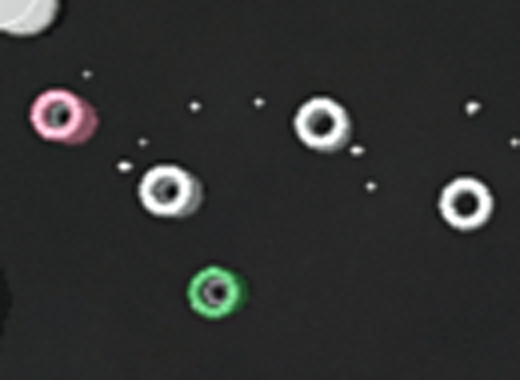

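View pics/topd.png

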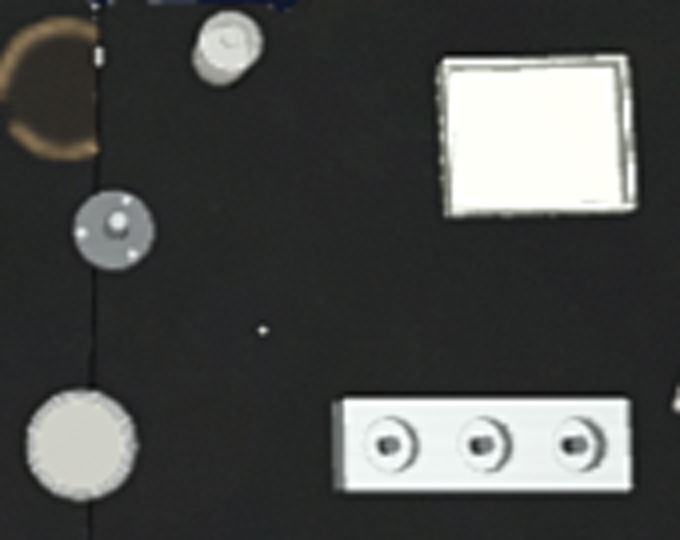

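View pics/sidec.png

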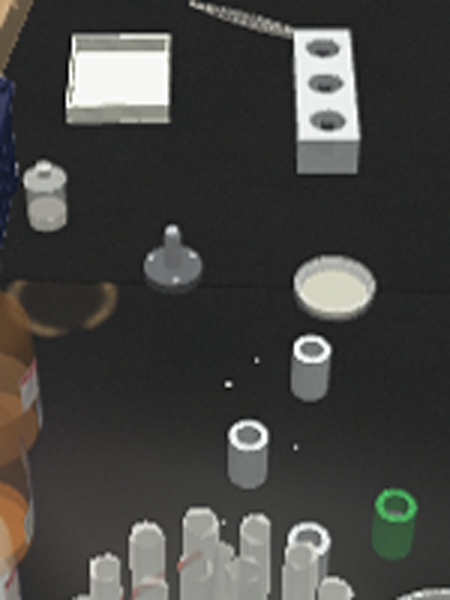

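```bash
python3 - <<'E'
from h import *
t=pickle.load(open("pics/top0.pkl","rb")); s=pickle.load(open("pics/side0.pkl","rb"))
def blobs(d,th,x0,y0,x1,y1,mn):
    g=cv2.cvtColor(d["frame"],cv2.COLOR_BGR2GRAY); m=np.zeros_like(g); m[y0:y1,x0:x1]=(g[y0:y1,x0:x1]>th)*255
    cs,_=cv2.findContours(m,cv2.RETR_EXTERNAL,cv2.CHAIN_APPROX_NONE)
    for c in cs:
        if len(c)>=mn:
            (u,v),ax,a=cv2.fitEllipse(c); print(th,np.round([u,v,*ax],1), [np.round(cast(d,u,v,z)[:2],4) for z in (.04,.045)])
for th in (195,225):
    print("top");blobs(t,th,160,205,265,255,10)
    print("side");blobs(s,th,285,225,340,310,10)
print('foot');blobs(t,90,280,180,315,212,20)
print("tip top",[cast(t,270+x/4,140+y/4,.052).round(4) for x,y in((118,220),)])
print("tip side",cast(s,220+172/3,120+229/3,.052).round(4))
# foot side
print("foot top z=.012",cast(t,270+114.5/4,140+230.5/4,.012).round(4),"side",cast(s,220+173/3,120+266/3,.012).round(4))
print("holes top",[cast(t,270+x/4,140+445/4,.04).round(4) for x in(392,486,580)])
print("block corners top",[cast(t,270+x/4,140+y/4,.04).round(4) for x,y in((343,398),(632,398),(632,490),(343,490))])
print("holes side",[cast(s,220+x/3,120+y/3,.04).round(4) for x,y in((323,48),(325.5,83),(328,120))])
print("tray",[cast(t,270+x/4,140+y/4,.022).round(4) for x,y in((440,57),(630,55),(636,212),(444,216))])
print("petri",cast(t,290,251,.016),"weigh",cast(t,270+228/4,140+45/4,.065),"beaker",cast(t,132,187,.06),"bigbeaker edge",cast(t,127,268,.15))
K=[proj(t,p) for p in ((.5,0,0),(.5,-.2,0))]; print(K)
E
```

```text
top
195 [246.  240.3  10.8  11.1] [array([0.469 , 0.1555]), array([0.4687, 0.1553])]
195 [170.9 237.   10.6  11.5] [array([0.4724, 0.3431]), array([0.4721, 0.3421])]
195 [209.7 220.1  10.5  11.3] [array([0.5173, 0.248 ]), array([0.5169, 0.2474])]
side
195 [321.9 300.2  10.3  13.1] [array([0.4711, 0.3432]), array([0.4713, 0.347 ])]
195 [302.5 265.    8.6  11.9] [array([0.514 , 0.2467]), array([0.514 , 0.2511])]
195 [323.4 236.2   8.   11.2] [array([0.4663, 0.1539]), array([0.4666, 0.1588])]
top
225 [245.8 240.2  10.4  10.4] [array([0.4691, 0.1558]), array([0.4689, 0.1556])]
225 [170.9 237.   10.2  10.7] [array([0.4725, 0.343 ]), array([0.4723, 0.342 ])]
225 [209.6 220.2  10.2  10.4] [array([0.5172, 0.2483]), array([0.5168, 0.2477])]
side
225 [322.4 299.4   9.1  11.9] [array([0.47  , 0.3411]), array([0.4702, 0.3449])]
225 [302.4 264.9   8.1  10.9] [array([0.5143, 0.2466]), array([0.5143, 0.251 ])]
225 [323.4 236.3   7.   10.3] [array([0.4663, 0.1542]), array([0.4665, 0.1591])]
foot
90 [297.8 197.   18.4  18.9] [array([0.5823, 0.0271]), array([0.5816, 0.0275])]
tip top [array([0.5858, 0
[... 213 characters left out ...]
0.2729,  0.04  ])]
block corners top [array([ 0.4779, -0.1217,  0.04  ]), array([ 0.4825, -0.3066,  0.04  ]), array([ 0.4243, -0.3059,  0.04  ]), array([ 0.42 , -0.122,  0.04 ])]
holes side [array([ 0.45  , -0.2666,  0.04  ]), array([ 0.4484, -0.207 ,  0.04  ]), array([ 0.447 , -0.1477,  0.04  ])]
tray [array([ 0.7044, -0.1881,  0.022 ]), array([ 0.7097, -0.3143,  0.022 ]), array([ 0.6052, -0.317 ,  0.022 ]), array([ 0.599 , -0.1907,  0.022 ])]
petri [0.44553072 0.04294486 0.016     ] weigh [ 0.69743482 -0.04264379  0.065     ] beaker [0.59288379 0.44079159 0.06      ] bigbeaker edge [0.39474693 0.41557481 0.15      ]
[array([306.5097718 , 230.66371958]), array([382.47905652, 232.62048558])]
```

```bash
cat > go.py <<'E'
import sys
from h import *
from plant import r
def go(x,y,z,yaw=90.):
    s=r.get_state(); Rt=R.from_quat(s["eef_rot"]).as_matrix(); p=s["tool_pos"]
    d=Rt.T@(np.array([x,y,z])-p)/.025
    # desired tool: x at yaw, z down
    a=np.radians(yaw); X=np.array([np.cos(a),np.sin(a),0]);Z=np.array([0,0,-1.]);D=np.c_[X,np.cross(Z,X),Z]
    w=R.from_matrix(Rt.T@D).as_rotvec()/(2*np.pi)
    print("t",round(s["clock"],2),"pos",p.round(4),"F",s["contact_force"].round(1),"open",round(s["opening"],3),"dp",d.round(2),"turn",w.round(4))
if __name__=="__main__": go(*map(float,sys.argv[1:]))
E
python3 - <<'E'
import numpy as np
for i in range(10):
    a=np.radians(157.04-6.7*(i+.5)); X=np.array([np.cos(a),np.sin(a)]);Y=np.array([np.sin(a),-np.cos(a)])
    d=np.array([.472,-.881])*.8; print(round(X@d,2),round(Y@d,2))
E
```

```text
-0.65 -0.46
-0.7 -0.39
-0.74 -0.3
-0.77 -0.21
-0.79 -0.12
-0.8 -0.03
-0.8 0.07
-0.78 0.16
-0.76 0.25
-0.73 0.34
```

Emit:
move_arm --turn '[[0,0,0.0186],[0,0,0.0186],[0,0,0.0186],[0,0,0.0186],[0,0,0.0186],[0,0,0.0186],[0,0,0.0186],[0,0,0.0186],[0,0,0.0186],[0,0,0.0186]]' --dp '[[-0.65,-0.46,0],[-0.7,-0.39,0],[-0.74,-0.3,0],[-0.77,-0.21,0],[-0.79,-0.12,0],[-0.8,-0.03,0],[-0.8,0.07,0],[-0.78,0.16,0],[-0.76,0.25,0],[-0.73,0.34,0]]' --jaw '[-0.4,-0.4,-0.4,-0.4,-0.4,-0.4,-0.4,-0.4,-0.4,-0.4]' --newtons 12

```text
clock: 0.98
tool_pos: [0.3489, 0.4043, 0.2386]
eef_rot: [0.709, 0.706, -0.0, -0.0]
contact_force: [-0.4, 0.0, 0.8]
opening: 0.697
```

```bash
python3 go.py .4675 .157 .15
```

```text
t 0.98 pos [0.3489 0.4043 0.2386] F [-0.4  0.   0.8] open 0.697 dp [-9.87  4.79  3.54] turn [-0.      0.     -0.0007]
```

Emit:
move_arm --turn '[[0,0,0],[0,0,0],[0,0,0],[0,0,0],[0,0,0],[0,0,0],[0,0,0],[0,0,0],[0,0,0],[0,0,0]]' --dp '[[-0.96,0.47,0.35],[-0.96,0.47,0.35],[-0.96,0.47,0.35],[-0.96,0.47,0.35],[-0.96,0.47,0.35],[-0.96,0.47,0.35],[-0.96,0.47,0.35],[-0.96,0.47,0.35],[-0.96,0.47,0.35],[0,0,0]]' --jaw '[-0.4,-0.4,-0.4,-0.4,-0.4,-0.4,-0.4,-0.4,-0.4,-0.4]'

```text
clock: 1.82
tool_pos: [0.4564, 0.1828, 0.1587]
eef_rot: [0.71, 0.704, -0.002, 0.001]
contact_force: [0.1, -0.9, -0.5]
opening: 0.699
```

```bash
cat > snapw.py <<'E'
import sys
from h import *
from plant import r
s=r.get_state(); T=(s["tool_pos"],s["eef_rot"]); d=r.snapshot("wrist")
n=sys.argv[1]; cv2.imwrite(f"pics/{n}.png",d["frame"]); pickle.dump((d,T),open(f"pics/{n}.pkl","wb"))
E
python3 go.py .4675 .157 .022; python3 snapw.py w1
```

```text
t 1.82 pos [0.4564 0.1828 0.1587] F [ 0.1 -0.9 -0.5] open 0.699 dp [-1.    0.46  5.47] turn [-0.0001  0.0008 -0.0012]
```

View pics/w1.png

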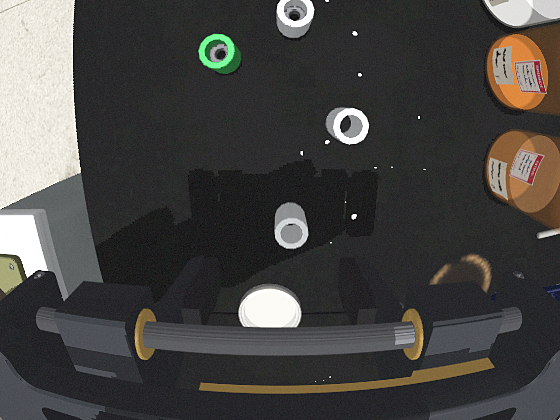

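```bash
python3 - <<'E'
from h import *
d,T=pickle.load(open("pics/w1.pkl","rb")); print(T)
for u,v in((291,233),(351.5,126),(294.5,13.5)): print(wcast(d,T,u,v,.045).round(4))
f=d["frame"]; cv2.imwrite("pics/w1c.png",cv2.resize(f[190:270,240:350],None,fx=5,fy=5,interpolation=cv2.INTER_CUBIC))
for p in ((.4675,.157,.045),(.515,.249,.045),(.471,.344,.045)): print(wproj(d,T,p))
E
python3 go.py .4675 .157 .022
```

```text
(array([0.45637583, 0.18284775, 0.15869964]), array([ 0.70973672,  0.70446285, -0.00200414,  0.00136274]))
[0.4666 0.1573 0.045 ]
[0.5151 0.2492 0.045 ]
[0.4695 0.3403 0.045 ]
[292.07397897 233.28818341]
[351.41118615 126.25193176]
[296.36693158   9.30735782]
t 1.87 pos [0.4554 0.186  0.1592] F [-0.7  0.5  0.3] open 0.703 dp [-1.14  0.49  5.49] turn [-0.0002  0.0004 -0.0007]
```

View pics/w1c.png

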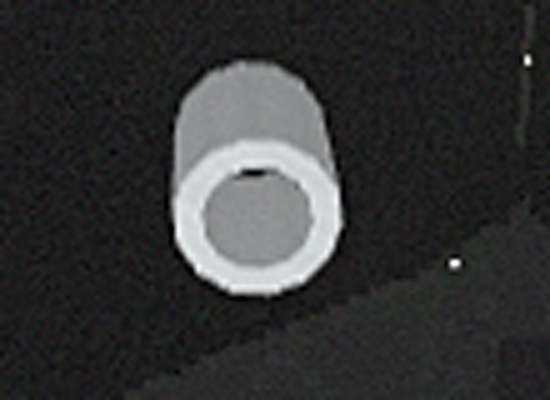

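Emit:
move_arm --turn '[[0,0,-0.0005],[0,0,0],[0,0,0],[0,0,0],[0,0,0],[0,0,0],[0,0,0],[0,0,0],[0,0,0],[0,0,0]]' --dp '[[-0.38,0.16,0.6],[-0.38,0.16,0.6],[-0.38,0.16,0.6],[0,0,0.6],[0,0,0.6],[0,0,0.6],[0,0,0.6],[0,0,0.6],[0,0,0],[0,0,0]]' --jaw '[-0.4,-0.4,-0.4,-0.4,-0.4,-0.4,-0.4,-0.4,-0.4,-0.4]'

```text
clock: 2.7
tool_pos: [0.4662, 0.1621, 0.0398]
eef_rot: [0.705, 0.709, -0.0, -0.001]
contact_force: [-0.0, 0.2, -0.1]
opening: 0.701
```

```bash
python3 go.py .467 .157 .021
```

```text
t 2.7 pos [0.4662 0.1621 0.0398] F [-0.   0.2 -0.1] open 0.701 dp [-0.2   0.03  0.75] turn [-0.0002 -0.0001  0.001 ]
```

Emit:
move_arm --turn '[[0,0,0.001],[0,0,0],[0,0,0],[0,0,0],[0,0,0],[0,0,0],[0,0,0],[0,0,0]]' --dp '[[-0.2,0.03,0.4],[0,0,0.39],[0,0,0],[0,0,0],[0,0,0],[0,0,0],[0,0,0],[0,0,0]]' --jaw '[-0.4,-0.4,-0.4,0.6,0.6,0.6,0.6,0.6]' --newtons 15

```text
clock: 3.37
tool_pos: [0.4677, 0.1561, 0.0205]
eef_rot: [0.708, 0.706, 0.0, 0.0]
contact_force: [-0.8, -0.3, 0.4]
opening: 0.347
```

```bash
python3 go.py .467 .157 .021
```

```text
t 3.37 pos [0.4677 0.1561 0.0205] F [-0.8 -0.3  0.4] open 0.347 dp [ 0.04 -0.03 -0.02] turn [ 0.0001 -0.     -0.0003]
```

Emit:
move_arm --turn '[[0,0,0],[0,0,0],[0,0,0],[0,0,0],[0,0,0],[0,0,0],[0,0,0],[0,0,0],[0,0,0],[0,0,0]]' --dp '[[0,0,-0.8],[-0.3,0.2,-0.9],[-0.75,0.65,-0.9],[-0.8,0.75,-0.6],[-0.8,0.75,0],[-0.8,0.75,0],[-0.8,0.75,0],[-0.7,0.6,0],[-0.29,0.22,0],[0,0,0]]' --jaw '[0.6,0.6,0.6,0.6,0.6,0.6,0.6,0.6,0.6,0.6]'

```text
clock: 4.2
tool_pos: [0.5851, 0.022, 0.1002]
eef_rot: [0.709, 0.705, -0.0, 0.001]
contact_force: [-0.6, 0.2, -0.7]
opening: 0.324
```

```bash
python3 snapw.py w2; python3 go.py .5845 .025 .09;python3 - <<'E'
from h import *
d,T=pickle.load(open("pics/w2.pkl","rb"))
for p in ((.5845,.026,.052),(.5845,.026,.012)): print(wproj(d,T,p))
f=d["frame"]; cv2.imwrite("pics/w2c.png",cv2.resize(f[150:330,190:370],None,fx=4,fy=4,interpolation=cv2.INTER_CUBIC)[:600])
E
```

```text
t 4.25 pos [0.5837 0.0244 0.1   ] F [-0.5  0.8 -0. ] open 0.323 dp [0.03 0.03 0.4 ] turn [-0.0001 -0.     -0.0005]
[277.9910779  230.02922566]
[278.00562134 210.40742776]
```

View pics/w2c.png

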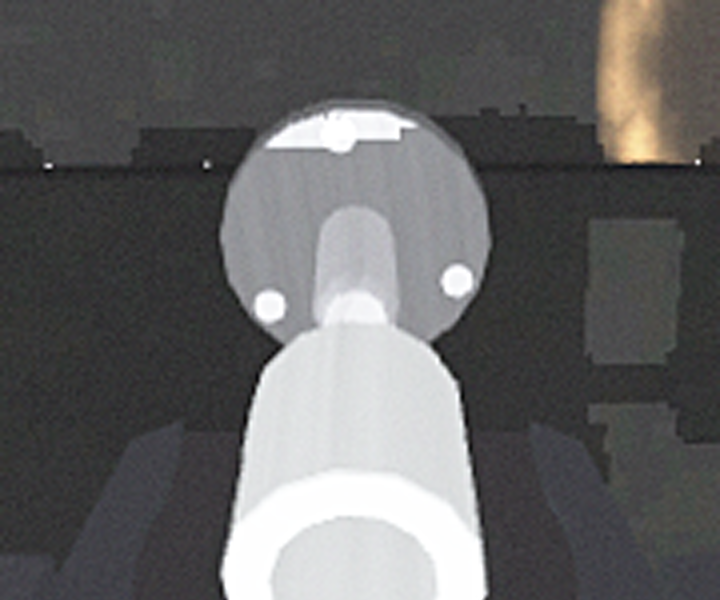

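Emit:
move_arm --turn '[[0,0,0],[0,0,0],[0,0,0],[0,0,0],[0,0,0],[0,0,0],[0,0,0]]' --dp '[[0.02,0.02,0.4],[0,0,0.4],[0,0,0.3],[0,0,0.3],[0,0,0.2],[0,0,0],[0,0,0]]' --jaw '[0.6,0.6,0.6,0.6,0.6,0.6,0.6]' --newtons 8

```text
clock: 4.83
tool_pos: [0.5842, 0.0254, 0.0597]
eef_rot: [0.708, 0.707, -0.0, -0.0]
contact_force: [0.5, -0.5, -0.4]
opening: 0.323
```

```bash
python3 go.py .5845 .025 .034
```

```text
t 4.83 pos [0.5842 0.0254 0.0597] F [ 0.5 -0.5 -0.4] open 0.323 dp [-0.02  0.01  1.03] turn [-0.0002  0.     -0.0002]
```

Emit:
move_arm --turn '[[0,0,0],[0,0,0],[0,0,0],[0,0,0],[0,0,0],[0,0,0]]' --dp '[[0,0,0.08],[0,0,0.08],[0,0,0.08],[0,0,0.08],[0,0,0.04],[0,0,0]]' --jaw '[0.6,0.6,0.6,0.6,0.6,0.6]'

```text
clock: 5.33
tool_pos: [0.5845, 0.0252, 0.051]
eef_rot: [0.708, 0.706, -0.0, -0.0]
contact_force: [-0.7, 0.6, -0.4]
opening: 0.328
```

```bash
python3 go.py .5845 .025 .034
```

```text
t 5.33 pos [0.5845 0.0252 0.051 ] F [-0.7  0.6 -0.4] open 0.328 dp [-0.01  0.    0.68] turn [-0.0001 -0.     -0.0003]
```

Emit:
move_arm --turn '[[0,0,0],[0,0,0],[0,0,0],[0,0,0],[0,0,0],[0,0,0],[0,0,0]]' --dp '[[0,0,0.12],[0,0,0.12],[0,0,0.12],[0,0,0.12],[0,0,0.1],[0,0,0],[0,0,0]]' --jaw '[0.6,0.6,0.6,0.6,0.6,0.6,0.6]'

```text
clock: 5.92
tool_pos: [0.5845, 0.0252, 0.0365]
eef_rot: [0.708, 0.706, -0.0, -0.0]
contact_force: [-0.1, 0.4, 0.1]
opening: 0.327
```

```bash
python3 go.py .5845 .025 .034; python3 snapw.py w3; python3 - <<'E'
from h import *
d,T=pickle.load(open("pics/w3.pkl","rb"))
f=d["frame"]; cv2.imwrite("pics/w3c.png",cv2.resize(f[150:330,190:370],None,fx=4,fy=4,interpolation=cv2.INTER_CUBIC)[:600])
E
```

```text
t 5.92 pos [0.5845 0.0252 0.0365] F [-0.1  0.4  0.1] open 0.327 dp [-0.01  0.    0.1 ] turn [-0.0001 -0.     -0.0003]
```

View pics/w3c.png

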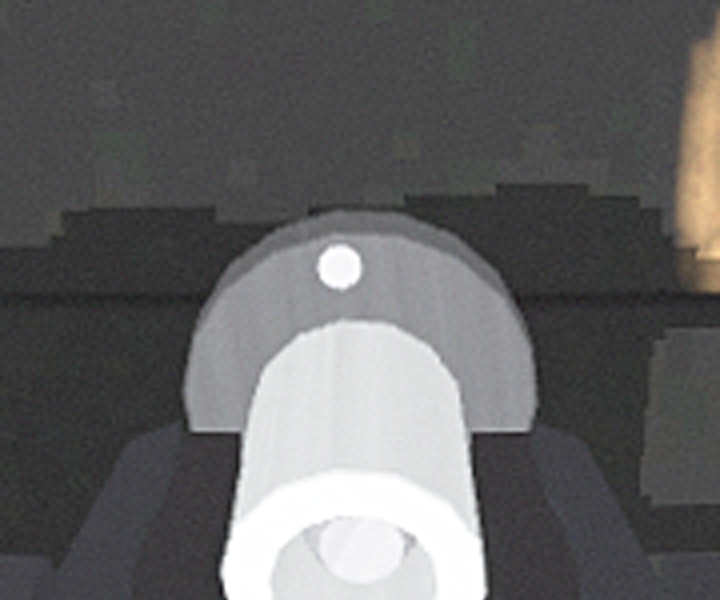

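Emit:
move_arm --turn '[[0,0,-0.0003],[0,0,0],[0,0,0],[0,0,0],[0,0,0],[0,0,0],[0,0,0],[0,0,0],[0,0,0],[0,0,0]]' --dp '[[0,0,-0.5],[0,0,-0.9],[0,0,-0.9],[-0.5,-0.4,0],[-0.95,-0.73,0],[-0.95,-0.73,0],[-0.95,-0.73,0],[-0.95,-0.73,0],[-0.95,-0.73,0],[-0.95,-0.73,0]]' --jaw '[0.6,0.6,0.6,0.6,0.6,0.6,0.6,0.6,0.6,0.6]' --newtons 15

```text
clock: 6.8
tool_pos: [0.4647, -0.1309, 0.0953]
eef_rot: [0.707, 0.707, 0.0, 0.001]
contact_force: [0.3, -0.1, -0.2]
opening: 0.322
```

```bash
python3 go.py .4483 -.151 .09
```

```text
t 6.8 pos [ 0.4647 -0.1309  0.0953] F [ 0.3 -0.1 -0.2] open 0.322 dp [-0.8  -0.66  0.21] turn [0.0002 0.0001 0.0001]
```

Emit:
move_arm --turn '[[0,0,0],[0,0,0],[0,0,0],[0,0,0]]' --dp '[[-0.5,-0.4,0.1],[-0.3,-0.26,0.1],[0,0,0],[0,0,0]]' --jaw '[0.6,0.6,0.6,0.6]'

```text
clock: 7.13
tool_pos: [0.4495, -0.1494, 0.0896]
eef_rot: [0.707, 0.707, 0.001, 0.0]
contact_force: [1.0, 0.7, -0.8]
opening: 0.323
```

```bash
python3 snapw.py w4; python3 go.py .4483 -.151 .09; python3 - <<'E'
from h import *
d,T=pickle.load(open("pics/w4.pkl","rb"))
for p in ((.4483,-.15,.04),(.451,-.27,.04),T[0]+[0,.001,-.0205+.0]): print(wproj(d,T,p))
f=d["frame"]; cv2.imwrite("pics/w4c.png",cv2.resize(f[150:330,190:370],None,fx=4,fy=4,interpolation=cv2.INTER_CUBIC)[:600])
E
```

```text
t 7.18 pos [ 0.4501 -0.1487  0.0896] F [-0.2  0.3 -0.6] open 0.32 dp [-0.09 -0.07 -0.02] turn [ 0.0003 -0.0001  0.0003]
[277.07625593 235.94181726]
[280.48896034 367.09459325]
[279.06418815 253.0843335 ]
```

View pics/w4c.png

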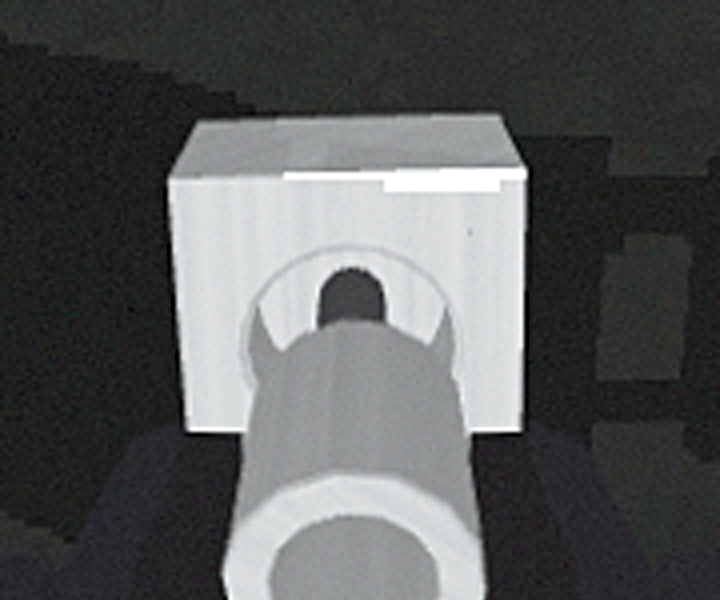

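```bash
python3 - <<'E'
from h import *
d,T=pickle.load(open("pics/w4.pkl","rb")); print(T[0])
c=lambda x,y:(190+x/4,150+y/4)
print("pocket top edge",wcast(d,T,*c(351,246),.04)," block edge",wcast(d,T,*c(350,175),.04))
print("pocket L,R",wcast(d,T,*c(241,340),.04),wcast(d,T,*c(459,340),.04))
print("block L,R",wcast(d,T,*c(183,340),.04),wcast(d,T,*c(524,340),.04))
print("spigot far edge",wcast(d,T,*c(352,267),.04))
# sleeve top ring: z = T.z-.0205+.045 ; bottom front edge
zt=T[0][2]+.0245; zb=T[0][2]-.0205
print("ring front edge",wcast(d,T,*c(354,470),zt)-T[0],"bore front edge",wcast(d,T,*c(354,516),zt)-T[0],"bottom front",wcast(d,T,*c(355,320),zb)-T[0])
E
```

```text
[ 0.44950823 -0.14936256  0.08959242]
pocket top edge [ 0.44873743 -0.13315827  0.04      ]  block edge [ 0.44857809 -0.1214608   0.04      ]
pocket L,R [ 0.43074759 -0.14938145  0.04      ] [ 0.46640157 -0.14936283  0.04      ]
block L,R [ 0.42116924 -0.14944037  0.04      ] [ 0.47713542 -0.14941918  0.04      ]
spigot far edge [ 0.44889798 -0.13669727  0.04      ]
ring front edge [-0.00039907  0.01596676  0.0245    ] bore front edge [-0.00039375  0.01028508  0.0245    ] bottom front [-0.00019619  0.01516642 -0.0205    ]
```

Emit:
move_arm --turn '[[0,0,0],[0,0,0],[0,0,0],[0,0,0],[0,0,0],[0,0,0],[0,0,0],[0,0,0]]' --dp '[[-0.12,-0.04,0.2],[0,0,0.3],[0,0,0.3],[0,0,0.15],[0,0,0.1],[0,0,0.1],[0,0,0.1],[0,0,0]]' --jaw '[0.6,0.6,0.6,0.6,0.6,0.6,0.6,0.6]' --newtons 8

```text
clock: 7.85
tool_pos: [0.4475, -0.1527, 0.0575]
eef_rot: [0.707, 0.707, -0.0, -0.0]
contact_force: [0.8, -0.6, 1.2]
opening: 0.325
```

```bash
python3 go.py .4491 -.1517 .046
```

```text
t 7.85 pos [ 0.4475 -0.1527  0.0575] F [ 0.8 -0.6  1.2] open 0.325 dp [0.04 0.06 0.46] turn [-0.0001 -0.      0.    ]
```

Emit:
move_arm --turn '[[0,0,0],[0,0,0],[0,0,0],[0,0,0],[0,0,0],[0,0,0],[0,0,0]]' --dp '[[0.04,0.05,0],[0,0,0.1],[0,0,0.1],[0,0,0.1],[0,0,0.1],[0,0,0.06],[0,0,0]]' --jaw '[0.6,0.6,0.6,0.6,0.6,0.6,0.6]'

```text
clock: 8.43
tool_pos: [0.4487, -0.1517, 0.0461]
eef_rot: [0.707, 0.707, -0.0, -0.0]
contact_force: [0.8, -0.4, -0.6]
opening: 0.329
```

```bash
python3 go.py .4491 -.1517 .046; python3 snapw.py w5; python3 - <<'E'
from h import *
d,T=pickle.load(open("pics/w5.pkl","rb"))
f=d["frame"]; cv2.imwrite("pics/w5c.png",cv2.resize(f[150:330,190:370],None,fx=4,fy=4,interpolation=cv2.INTER_CUBIC)[:600])
E
```

```text
t 8.43 pos [ 0.4487 -0.1517  0.0461] F [ 0.8 -0.4 -0.6] open 0.329 dp [0.   0.02 0.  ] turn [-0.0001 -0.      0.    ]
```

View pics/w5c.png

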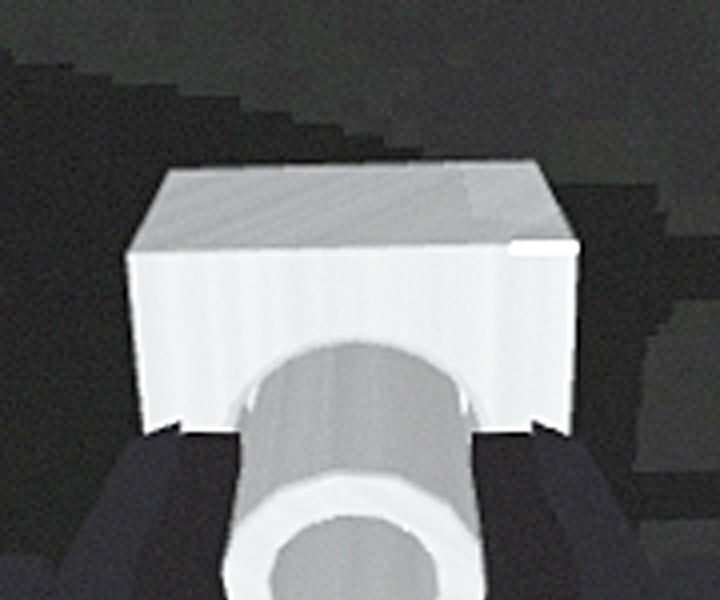

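Emit:
move_arm --turn '[[0,0,0],[0,0,0],[0,0,0],[0,0,0],[0,0,0],[0,0,0]]' --dp '[[0,0,0],[0,0,0],[0,0,0],[0,0,0],[0,0,-0.3],[0,0,-0.5]]' --jaw '[0,0,0,-0.1,-0.1,-0.1]'

```text
clock: 8.98
tool_pos: [0.4483, -0.1516, 0.0663]
eef_rot: [0.707, 0.707, -0.001, -0.001]
contact_force: [-0.1, 0.6, 0.4]
opening: 0.549
```

```bash
python3 go.py .515 .249 .12; python3 snapw.py w6; python3 - <<'E'
from h import *
d,T=pickle.load(open("pics/w6.pkl","rb"))
f=d["frame"]; cv2.imwrite("pics/w6c.png",cv2.resize(f[150:330,190:370],None,fx=4,fy=4,interpolation=cv2.INTER_CUBIC)[:600])
E
```

```text
t 8.98 pos [ 0.4483 -0.1516  0.0663] F [-0.1  0.6  0.4] open 0.549 dp [16.02  2.67 -2.15] turn [-0.0003 -0.0001  0.    ]
```

View pics/w6c.png

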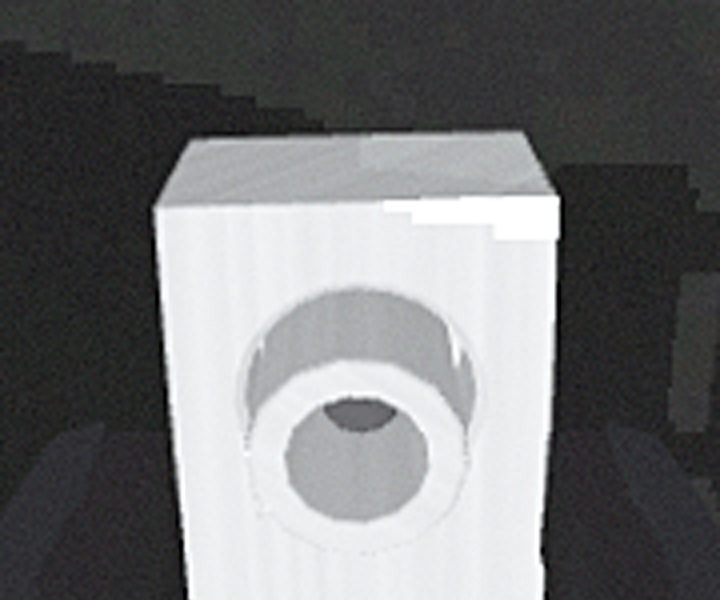

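Emit:
move_arm --turn '[[0,0,0],[0,0,0],[0,0,0],[0,0,0],[0,0,0],[0,0,0],[0,0,0],[0,0,0],[0,0,0],[0,0,0]]' --dp '[[0,0,-0.9],[0.5,0.1,-0.9],[0.95,0.15,-0.3],[0.95,0.16,0],[0.95,0.16,0],[0.95,0.16,0],[0.95,0.16,0],[0.95,0.16,0],[0.95,0.16,0],[0.95,0.16,0]]' --jaw '[-0.4,-0.4,-0.4,-0.4,-0.4,-0.4,-0.4,-0.4,-0.4,-0.4]'

```text
clock: 9.87
tool_pos: [0.4832, 0.0519, 0.1193]
eef_rot: [0.707, 0.707, 0.0, 0.0]
contact_force: [0.4, -0.3, -0.7]
opening: 0.7
```

Emit:
move_arm --turn '[[0,0,0],[0,0,0],[0,0,0],[0,0,0],[0,0,0],[0,0,0],[0,0,0],[0,0,0],[0,0,0],[0,0,0]]' --dp '[[0.95,0.16,0],[0.95,0.16,0],[0.95,0.16,0],[0.95,0.16,0],[0.95,0.16,0],[0.95,0.16,0],[0.95,0.16,0],[0.8,0.12,0],[0.4,0.06,0],[0,0,0]]' --jaw '[-0.4,-0.4,-0.4,-0.4,-0.4,-0.4,-0.4,-0.4,-0.4,-0.4]'

```text
clock: 10.7
tool_pos: [0.5154, 0.2501, 0.1191]
eef_rot: [0.706, 0.709, 0.001, -0.001]
contact_force: [-0.6, 0.2, 0.4]
opening: 0.695
```

```bash
python3 go.py .515 .249 .0205; python3 - <<'E'
from h import *
d,T=pickle.load(open("pics/w6.pkl","rb"))
c=lambda x,y:(190+x/4,150+y/4)
for z in(.06,.07): print(z,wcast(d,T,*c(247,453),z),wcast(d,T,*c(468,453),z),wcast(d,T,*c(359,360),z),wcast(d,T,*c(359,550),z))
E
```

```text
t 10.7 pos [0.5154 0.2501 0.1191] F [-0.6  0.2  0.4] open 0.695 dp [-0.05 -0.02  3.94] turn [ 0.0001 -0.0004  0.0007]
0.06 [ 0.43374315 -0.14974173  0.06      ] [ 0.46297661 -0.14969343  0.06      ] [ 0.44852382 -0.13621348  0.06      ] [ 0.4485965  -0.16476721  0.06      ]
0.07 [ 0.43468456 -0.14450209  0.07      ] [ 0.46200374 -0.14445696  0.07      ] [ 0.44849735 -0.13185971  0.07      ] [ 0.44856527 -0.15854367  0.07      ]
```

Emit:
move_arm --turn '[[0,0,0],[0,0,0],[0,0,0],[0,0,0],[0,0,0],[0,0,0],[0,0,0],[0,0,0]]' --dp '[[-0.04,-0.01,0.6],[0,0,0.7],[0,0,0.7],[0,0,0.7],[0,0,0.6],[0,0,0.4],[0,0,0.2],[0,0,0]]' --jaw '[-0.4,-0.4,-0.4,-0.4,-0.4,-0.4,-0.4,-0.4]'

```text
clock: 11.37
tool_pos: [0.5149, 0.2446, 0.0207]
eef_rot: [0.707, 0.707, -0.001, -0.0]
contact_force: [-0.7, 1.0, 0.3]
opening: 0.698
```

```bash
python3 go.py .515 .249 .0205; python3 snapw.py w7; python3 - <<'E'
from h import *
d,T=pickle.load(open("pics/w7.pkl","rb"))
f=d["frame"]; cv2.imwrite("pics/w7c.png",cv2.resize(f[150:330,190:370],None,fx=4,fy=4,interpolation=cv2.INTER_CUBIC)[:600])
E
```

```text
t 11.37 pos [0.5149 0.2446 0.0207] F [-0.7  1.   0.3] open 0.698 dp [0.18 0.   0.01] turn [-0.0002  0.0002 -0.0002]
```

View pics/w7c.png

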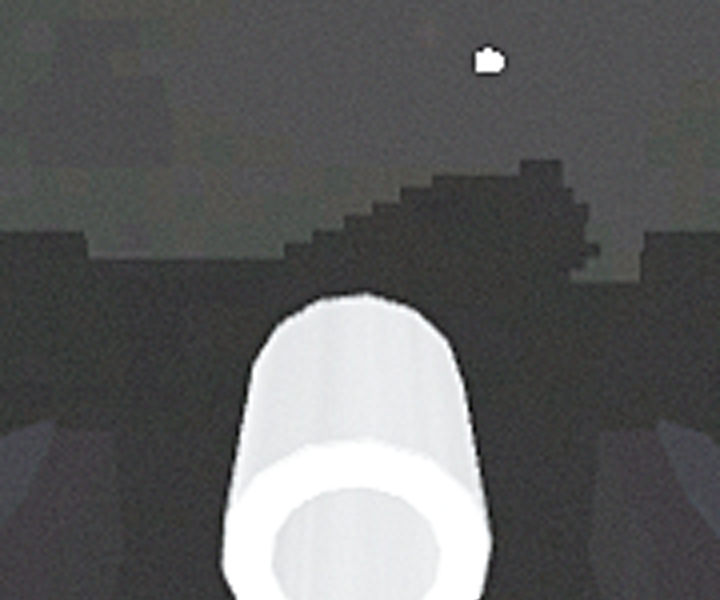

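Sleeve sits about 4 mm toward +y of the TCP; correct by 0.18 and close.

Emit:
move_arm --turn '[[0,0,0],[0,0,0],[0,0,0],[0,0,0],[0,0,0],[0,0,0],[0,0,0]]' --dp '[[0.18,0,0],[0,0,0],[0,0,0],[0,0,0],[0,0,0],[0,0,0],[0,0,0]]' --jaw '[-0.4,-0.4,0.6,0.6,0.6,0.6,0.6]' --newtons 15

```text
clock: 12.0
tool_pos: [0.5154, 0.2504, 0.0216]
eef_rot: [0.707, 0.707, 0.0, 0.0]
contact_force: [0.6, -0.2, -0.0]
opening: 0.349
```

```bash
python3 go.py .5845 .025 .1
```

```text
t 12.0 pos [0.5154 0.2504 0.0216] F [ 0.6 -0.2 -0. ] open 0.349 dp [-9.02  2.77 -3.14] turn [0. 0. 0.]
```

Emit:
move_arm --turn '[[0,0,0],[0,0,0],[0,0,0],[0,0,0],[0,0,0],[0,0,0],[0,0,0],[0,0,0],[0,0,0],[0,0,0]]' --dp '[[0,0,-0.8],[-0.3,0.1,-0.9],[-0.95,0.29,-0.9],[-0.95,0.29,-0.6],[-0.95,0.29,0],[-0.95,0.29,0],[-0.95,0.29,0],[-0.95,0.29,0],[-0.95,0.29,0],[-0.95,0.29,0]]' --jaw '[0.6,0.6,0.6,0.6,0.6,0.6,0.6,0.6,0.6,0.6]'

```text
clock: 12.83
tool_pos: [0.5759, 0.0516, 0.1014]
eef_rot: [0.707, 0.707, -0.0, -0.0]
contact_force: [0.7, -0.6, -0.6]
opening: 0.312
```

Emit:
move_arm --turn '[[0,0,0],[0,0,0],[0,0,0],[0,0,0],[0,0,0]]' --dp '[[-0.75,0.23,0],[-0.37,0.1,0],[0,0,0],[0,0,0],[0,0,0]]' --jaw '[0.6,0.6,0.6,0.6,0.6]'

```text
clock: 13.25
tool_pos: [0.5836, 0.0273, 0.1013]
eef_rot: [0.706, 0.708, 0.0, -0.001]
contact_force: [-0.1, 0.4, -1.0]
opening: 0.31
```

```bash
python3 snapw.py w8;python3 go.py .5845 .025 .06;  python3 - <<'E'
from h import *
d,T=pickle.load(open("pics/w8.pkl","rb"))
f=d["frame"]; cv2.imwrite("pics/w8c.png",cv2.resize(f[150:330,190:370],None,fx=4,fy=4,interpolation=cv2.INTER_CUBIC)[:600])
E
```

```text
t 13.3 pos [0.5836 0.0275 0.1014] F [ 0.   0.3 -0.3] open 0.313 dp [-0.1   0.04  1.65] turn [-0.0001 -0.0003  0.0005]
```

View pics/w8c.png

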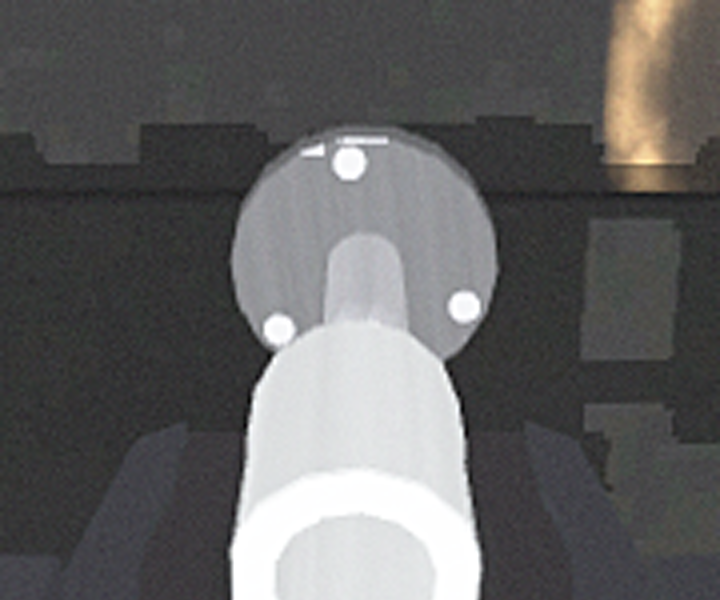

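Emit:
move_arm --turn '[[0,0,0.0005],[0,0,0],[0,0,0],[0,0,0],[0,0,0],[0,0,0],[0,0,0]]' --dp '[[-0.09,0.05,0.3],[0,0,0.4],[0,0,0.3],[0,0,0.3],[0,0,0.2],[0,0,0.1],[0,0,0]]' --jaw '[0.6,0.6,0.6,0.6,0.6,0.6,0.6]' --newtons 8

```text
clock: 13.88
tool_pos: [0.5849, 0.0235, 0.0606]
eef_rot: [0.708, 0.706, -0.0, -0.001]
contact_force: [0.1, 1.6, -1.6]
opening: 0.312
```

```bash
python3 go.py .5845 .025 .051
```

```text
t 13.88 pos [0.5849 0.0235 0.0606] F [ 0.1  1.6 -1.6] open 0.312 dp [ 0.06 -0.02  0.38] turn [-0.0002 -0.0001 -0.0004]
```

Emit:
move_arm --turn '[[0,0,0],[0,0,0],[0,0,0],[0,0,0],[0,0,0],[0,0,0]]' --dp '[[0.05,-0.01,0],[0,0,0.08],[0,0,0.08],[0,0,0.08],[0,0,0.04],[0,0,0]]' --jaw '[0.6,0.6,0.6,0.6,0.6,0.6]'

```text
clock: 14.38
tool_pos: [0.5852, 0.024, 0.0543]
eef_rot: [0.708, 0.706, 0.0, -0.0]
contact_force: [0.6, 1.3, -0.2]
opening: 0.313
```

```bash
python3 go.py .5845 .025 .051
```

```text
t 14.38 pos [0.5852 0.024  0.0543] F [ 0.6  1.3 -0.2] open 0.313 dp [ 0.04 -0.03  0.13] turn [ 0.     -0.     -0.0005]
```

Emit:
move_arm --turn '[[0,0,0],[0,0,0],[0,0,0],[0,0,0],[0,0,0],[0,0,0]]' --dp '[[0.04,-0.02,0.04],[0,0,0.08],[0,0,0.08],[0,0,0.05],[0,0,0],[0,0,0]]' --jaw '[0.6,0.6,0.6,0.6,0.6,0.6]'

```text
clock: 14.88
tool_pos: [0.5845, 0.0248, 0.0481]
eef_rot: [0.708, 0.706, -0.0, -0.0]
contact_force: [-0.4, -0.1, 0.4]
opening: 0.308
```

```bash
python3 go.py .5845 .025 .038; python3 snapw.py w9; python3 - <<'E'
from h import *
d,T=pickle.load(open("pics/w9.pkl","rb"))
f=d["frame"]; cv2.imwrite("pics/w9c.png",cv2.resize(f[150:330,190:370],None,fx=4,fy=4,interpolation=cv2.INTER_CUBIC)[:600])
E
```

```text
t 14.88 pos [0.5845 0.0248 0.0481] F [-0.4 -0.1  0.4] open 0.308 dp [ 0.01 -0.    0.4 ] turn [-0.0001  0.     -0.0005]
```

View pics/w9c.png

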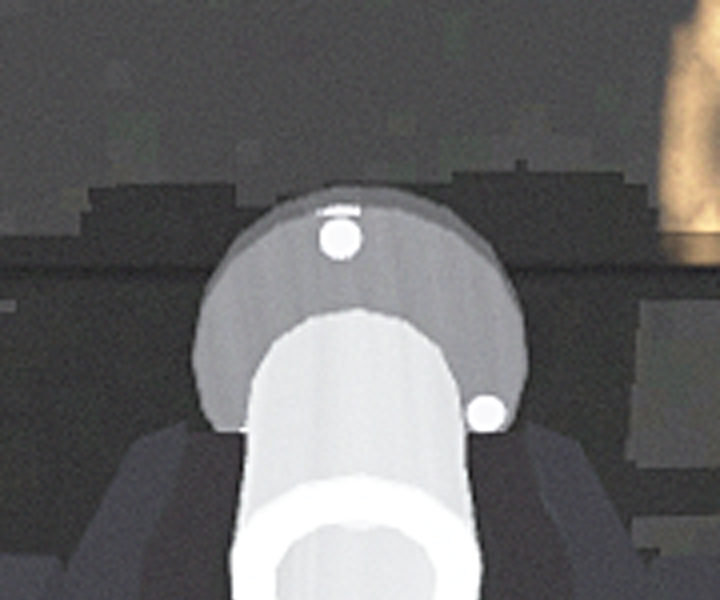

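Emit:
move_arm --turn '[[0,0,0],[0,0,0],[0,0,0],[0,0,0],[0,0,0],[0,0,0]]' --dp '[[0,0,0.1],[0,0,0.1],[0,0,0.1],[0,0,0.08],[0,0,0.04],[0,0,0]]' --jaw '[0.6,0.6,0.6,0.6,0.6,0.6]'

```text
clock: 15.43
tool_pos: [0.5845, 0.0253, 0.0374]
eef_rot: [0.708, 0.706, 0.0, -0.0]
contact_force: [-0.3, 0.9, -0.9]
opening: 0.312
```

```bash
python3 go.py .5845 .025 .038; python3 snapw.py w10; python3 - <<'E'
from h import *
d,T=pickle.load(open("pics/w10.pkl","rb"))
f=d["frame"]; cv2.imwrite("pics/w10c.png",cv2.resize(f[150:330,190:370],None,fx=4,fy=4,interpolation=cv2.INTER_CUBIC)[:600])
E
```

```text
t 15.43 pos [0.5845 0.0253 0.0374] F [-0.3  0.9 -0.9] open 0.312 dp [-0.01 -0.   -0.02] turn [-0.     -0.0001 -0.0004]
```

View pics/w10c.png

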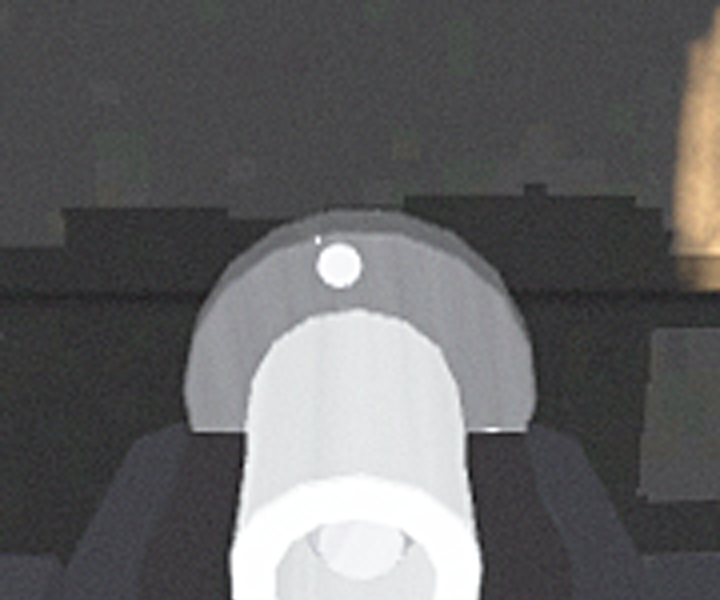

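Emit:
move_arm --turn '[[0,0,0],[0,0,0],[0,0,0],[0,0,0],[0,0,0],[0,0,0],[0,0,0],[0,0,0],[0,0,0],[0,0,0]]' --dp '[[0,0,0],[0,0,0],[0,0,0.1],[0,0,0.1],[0,0,0],[0,0,0],[0,0,0],[0,0,0],[0,0,0],[0,0,0]]' --jaw '[0.1,0.1,0.1,0.1,0.1,0.6,0.6,0.6,0.6,0.6]' --newtons 15

```text
clock: 16.32
tool_pos: [0.5846, 0.025, 0.0327]
eef_rot: [0.708, 0.706, 0.0, -0.0]
contact_force: [0.9, 0.0, -0.3]
opening: 0.313
```

```bash
python3 go.py .4513 -.2715 .09; python3 snapw.py w11; python3 - <<'E'
from h import *
d,T=pickle.load(open("pics/w11.pkl","rb"))
f=d["frame"]; cv2.imwrite("pics/w11c.png",cv2.resize(f[150:330,190:370],None,fx=4,fy=4,interpolation=cv2.INTER_CUBIC)[:600])
E
```

```text
t 16.32 pos [0.5846 0.025  0.0327] F [ 0.9  0.  -0.3] open 0.313 dp [-11.88  -5.3   -2.29] turn [ 0.     -0.     -0.0005]
```

View pics/w11c.png

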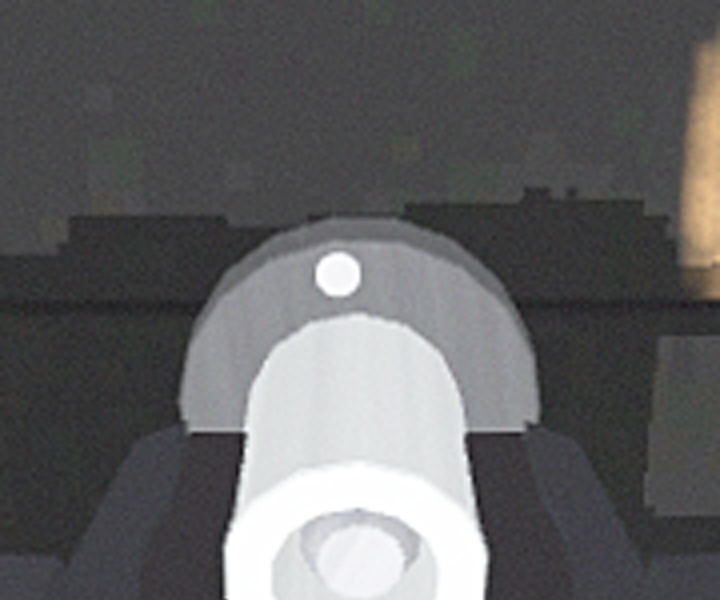

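Emit:
move_arm --turn '[[0,0,-0.0004],[0,0,0],[0,0,0],[0,0,0],[0,0,0],[0,0,0],[0,0,0],[0,0,0],[0,0,0],[0,0,0]]' --dp '[[0,0,-0.5],[0,0,-0.9],[0,0,-0.9],[-0.5,-0.22,-0.2],[-0.95,-0.42,0],[-0.95,-0.42,0],[-0.95,-0.42,0],[-0.95,-0.42,0],[-0.95,-0.42,0],[-0.95,-0.42,0]]' --jaw '[0.6,0.6,0.6,0.6,0.6,0.6,0.6,0.6,0.6,0.6]'

```text
clock: 17.2
tool_pos: [0.5144, -0.132, 0.0953]
eef_rot: [0.707, 0.707, -0.0, -0.0]
contact_force: [0.6, 0.1, -0.9]
opening: 0.312
```

Emit:
move_arm --turn '[[0,0,0],[0,0,0],[0,0,0],[0,0,0],[0,0,0],[0,0,0],[0,0,0],[0,0,0],[0,0,0],[0,0,0]]' --dp '[[-0.95,-0.42,0],[-0.95,-0.42,0],[-0.95,-0.42,0],[-0.95,-0.42,0],[-0.95,-0.42,0],[-0.7,-0.38,0],[-0.2,-0.08,0],[0,0,0],[0,0,0],[0,0,0]]' --jaw '[0.6,0.6,0.6,0.6,0.6,0.6,0.6,0.6,0.6,0.6]'

```text
clock: 18.03
tool_pos: [0.4529, -0.2693, 0.0952]
eef_rot: [0.706, 0.708, 0.001, -0.0]
contact_force: [0.4, 0.2, -1.2]
opening: 0.306
```

```bash
python3 snapw.py w12;python3 go.py .4513 -.2715 .09;  python3 - <<'E'
from h import *
d,T=pickle.load(open("pics/w12.pkl","rb"))
f=d["frame"]; cv2.imwrite("pics/w12c.png",cv2.resize(f[150:330,190:370],None,fx=4,fy=4,interpolation=cv2.INTER_CUBIC)[:600])
E
```

```text
t 18.08 pos [ 0.453  -0.2693  0.0952] F [ 0.6 -0.5 -0.8] open 0.312 dp [-0.09 -0.07  0.21] turn [ 0.0001 -0.0002  0.0004]
```

View pics/w12c.png

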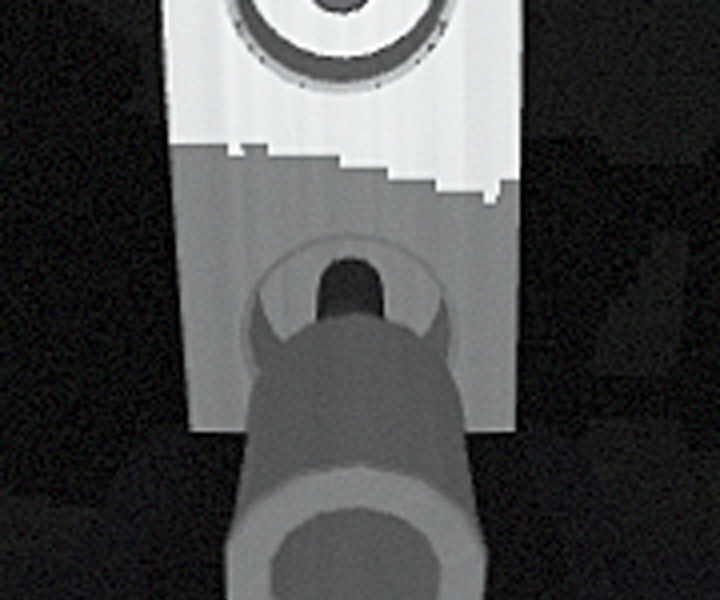

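```bash
python3 - <<'E'
from h import *
d,T=pickle.load(open("pics/w12.pkl","rb")); print(T[0])
c=lambda x,y:(190+x/4,150+y/4)
print("pocket front",wcast(d,T,*c(350,234.5),.04)-[0,.017,0],"L,R mid",(wcast(d,T,*c(241,325),.04)+wcast(d,T,*c(454,325),.04))/2)
print("spigot base",wcast(d,T,*c(350,257),.015)-[0,.006,0])
print("middle pocket back edge",wcast(d,T,*c(345,88),.04)+[0,.017,0])
zt=T[0][2]-.0207+.045; zb=T[0][2]-.0207
print("ring",wcast(d,T,*c(357,464),zt)-T[0]-[0,.015,0],"bore",wcast(d,T,*c(355,507),zt)-T[0]-[0,.0094,0],"bottom",wcast(d,T,*c(355,313),zb)-T[0]-[0,.015,0])
E
python3 go.py .4513 -.2715 .09
```

```text
[ 0.45291434 -0.26933669  0.09523469]
pocket front [ 0.45191019 -0.26999798  0.04      ] L,R mid [ 0.45151327 -0.26892577  0.04      ]
spigot base [ 0.45187854 -0.27145599  0.015     ]
middle pocket back edge [ 0.45107481 -0.21167658  0.04      ]
ring [-9.67467905e-05  1.55376413e-03  2.43000000e-02] bore [-0.00029264  0.00187004  0.0243    ] bottom [-0.00024033  0.00114136 -0.0207    ]
t 18.08 pos [ 0.453  -0.2693  0.0952] F [ 0.6 -0.5 -0.8] open 0.312 dp [-0.09 -0.07  0.21] turn [ 0.0001 -0.0002  0.0004]
```

Emit:
move_arm --turn '[[0,0,0.0004],[0,0,0],[0,0,0],[0,0,0],[0,0,0],[0,0,0],[0,0,0],[0,0,0]]' --dp '[[-0.13,-0.04,0.3],[0,0,0.4],[0,0,0.3],[0,0,0.2],[0,0,0.15],[0,0,0.05],[0,0,0],[0,0,0]]' --jaw '[0.6,0.6,0.6,0.6,0.6,0.6,0.6,0.6]' --newtons 8

```text
clock: 18.75
tool_pos: [0.4511, -0.2744, 0.0602]
eef_rot: [0.708, 0.706, 0.0, 0.0]
contact_force: [0.6, -0.1, -1.0]
opening: 0.312
```

```bash
python3 go.py .452 -.2724 .046
```

```text
t 18.75 pos [ 0.4511 -0.2744  0.0602] F [ 0.6 -0.1 -1. ] open 0.312 dp [0.08 0.04 0.57] turn [ 0.     -0.     -0.0005]
```

Emit:
move_arm --turn '[[0,0,0],[0,0,0],[0,0,0],[0,0,0],[0,0,0],[0,0,0],[0,0,0],[0,0,0]]' --dp '[[0.07,0.04,0],[0,0,0],[0,0,0.12],[0,0,0.12],[0,0,0.12],[0,0,0.12],[0,0,0.08],[0,0,0]]' --jaw '[0.6,0.6,0.6,0.6,0.6,0.6,0.6,0.6]'

```text
clock: 19.42
tool_pos: [0.4517, -0.2726, 0.0456]
eef_rot: [0.708, 0.706, -0.0, -0.0]
contact_force: [1.0, -0.2, -0.9]
opening: 0.309
```

```bash
python3 go.py .452 -.2724 .046; python3 snapw.py w13; python3 - <<'E'
from h import *
d,T=pickle.load(open("pics/w13.pkl","rb"))
f=d["frame"]; cv2.imwrite("pics/w13c.png",cv2.resize(f[150:330,190:370],None,fx=4,fy=4,interpolation=cv2.INTER_CUBIC)[:600])
E
```

```text
t 19.42 pos [ 0.4517 -0.2726  0.0456] F [ 1.  -0.2 -0.9] open 0.309 dp [ 0.01  0.01 -0.02] turn [-0.0001 -0.0001 -0.0005]
```

View pics/w13c.png

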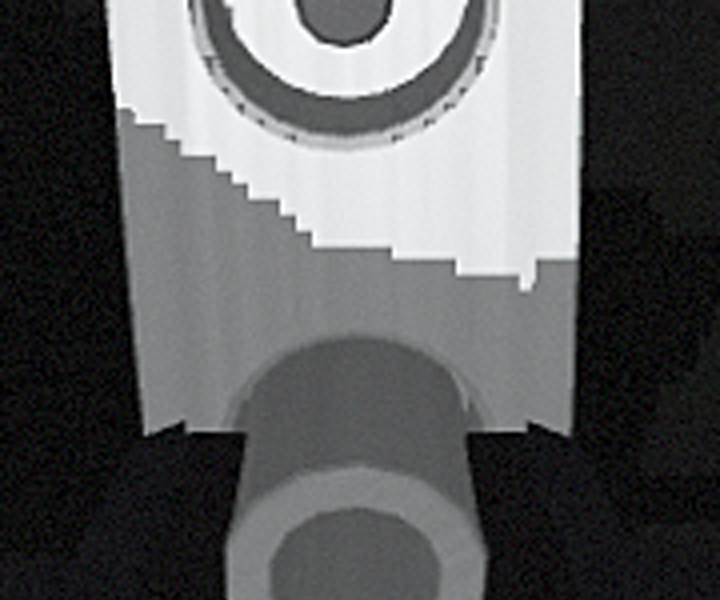

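It is inside the pocket mouth with no force. Release and lift.

Emit:
move_arm --turn '[[0,0,0],[0,0,0],[0,0,0],[0,0,0],[0,0,0],[0,0,0]]' --dp '[[0,0,0],[0,0,0],[0,0,0],[0,0,0],[0,0,-0.3],[0,0,-0.5]]' --jaw '[0,0,0,-0.1,-0.1,-0.1]'

```text
clock: 19.97
tool_pos: [0.4513, -0.2723, 0.0659]
eef_rot: [0.708, 0.706, -0.0, -0.001]
contact_force: [-0.2, -0.4, 0.5]
opening: 0.55
```

```bash
python3 go.py .471 .343 .12; python3 snapw.py w14; python3 - <<'E'
from h import *
d,T=pickle.load(open("pics/w14.pkl","rb"))
f=d["frame"]; cv2.imwrite("pics/w14c.png",cv2.resize(f[150:330,190:370],None,fx=4,fy=4,interpolation=cv2.INTER_CUBIC)[:600])
E
```

```text
t 19.97 pos [ 0.4513 -0.2723  0.0659] F [-0.2 -0.4  0.5] open 0.55 dp [24.62  0.71 -2.14] turn [-0.0003 -0.0002 -0.0005]
```

View pics/w14c.png

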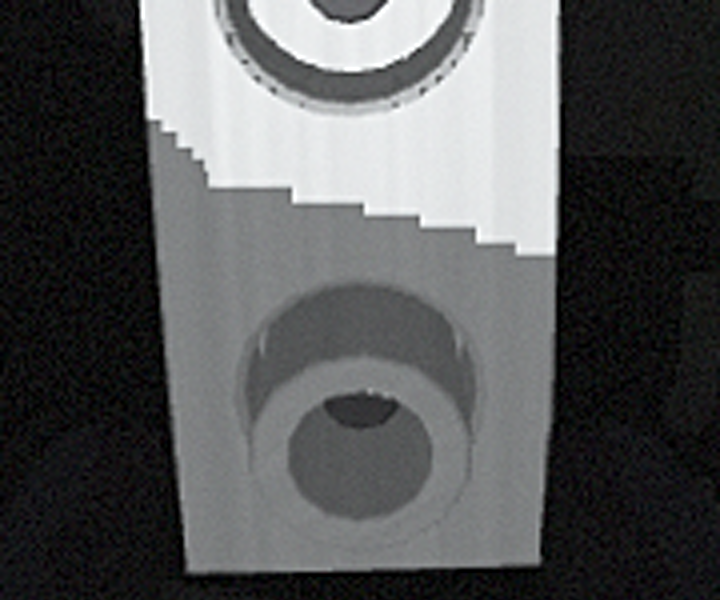

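Emit:
move_arm --turn '[[0,0,-0.0005],[0,0,0],[0,0,0],[0,0,0],[0,0,0],[0,0,0],[0,0,0],[0,0,0],[0,0,0],[0,0,0]]' --dp '[[0,0,-0.9],[0.5,0,-0.9],[0.95,0.03,-0.3],[0.95,0.03,0],[0.95,0.03,0],[0.95,0.03,0],[0.95,0.03,0],[0.95,0.03,0],[0.95,0.03,0],[0.95,0.03,0]]' --jaw '[-0.4,-0.4,-0.4,-0.4,-0.4,-0.4,-0.4,-0.4,-0.4,-0.4]'

```text
clock: 20.85
tool_pos: [0.4581, -0.0691, 0.1191]
eef_rot: [0.707, 0.707, 0.0, 0.0]
contact_force: [0.8, 0.5, 0.5]
opening: 0.704
```

Emit:
move_arm --turn '[[0,0,0],[0,0,0],[0,0,0],[0,0,0],[0,0,0],[0,0,0],[0,0,0],[0,0,0],[0,0,0],[0,0,0]]' --dp '[[0.95,0.03,0],[0.95,0.03,0],[0.95,0.03,0],[0.95,0.03,0],[0.95,0.03,0],[0.95,0.03,0],[0.95,0.03,0],[0.95,0.03,0],[0.95,0.03,0],[0.95,0.03,0]]' --jaw '[-0.4,-0.4,-0.4,-0.4,-0.4,-0.4,-0.4,-0.4,-0.4,-0.4]'

```text
clock: 21.68
tool_pos: [0.4655, 0.1686, 0.1191]
eef_rot: [0.707, 0.707, 0.0, 0.0]
contact_force: [-0.1, -0.4, 0.3]
opening: 0.701
```

```bash
python3 go.py .471 .343 .12; python3 snapw.py w15; python3 - <<'E'
from h import *
t=pickle.load(open("pics/top0.pkl","rb"))
for u,v in((103,210),(98,235),(127,268),(118,140),(66,190)): print(u,v,[cast(t,u,v,z).round(3)[:2] for z in(.1,.15,.2)])
E
```

```text
t 21.68 pos [0.4655 0.1686 0.1191] F [-0.1 -0.4  0.3] open 0.701 dp [ 6.97  0.22 -0.03] turn [ 0.0001 -0.0001  0.    ]
103 210 [array([0.529, 0.494]), array([0.524, 0.477]), array([0.519, 0.46 ])]
98 235 [array([0.47 , 0.502]), array([0.467, 0.485]), array([0.464, 0.467])]
127 268 [array([0.394, 0.43 ]), array([0.395, 0.416]), array([0.395, 0.401])]
118 140 [array([0.701, 0.47 ]), array([0.688, 0.453]), array([0.675, 0.437])]
66 190 [array([0.575, 0.584]), array([0.568, 0.563]), array([0.56 , 0.542])]
```

View pics/w15.png

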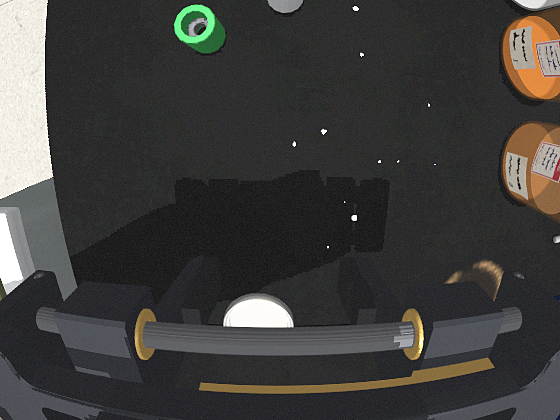

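Emit:
move_arm --turn '[[0,0,0],[0,0,0],[0,0,0],[0,0,0],[0,0,0],[0,0,0],[0,0,0],[0,0,0],[0,0,0],[0,0,0]]' --dp '[[0.95,0.03,0],[0.95,0.03,0],[0.95,0.03,0],[0.95,0.03,0],[0.95,0.03,0],[0.95,0.03,0],[0.8,0.03,0],[0.4,0,0],[0,0,0],[0,0,0]]' --jaw '[-0.4,-0.4,-0.4,-0.4,-0.4,-0.4,-0.4,-0.4,-0.4,-0.4]'

```text
clock: 22.57
tool_pos: [0.4705, 0.3389, 0.1187]
eef_rot: [0.707, 0.707, -0.0, 0.0]
contact_force: [0.6, -0.3, -0.6]
opening: 0.701
```

```bash
python3 snapw.py w16; python3 go.py .471 .343 .021;  python3 - <<'E'
from h import *
d,T=pickle.load(open("pics/w16.pkl","rb"));print(T[0], wproj(d,T,(.471,.343,.045)))
E
```

```text
t 22.62 pos [0.4708 0.3379 0.1187] F [ 0.2 -0.1  0. ] open 0.702 dp [0.21 0.01 3.91] turn [-0.      0.0003 -0.0002]
[0.47051387 0.33893478 0.11870799] [279.69068402 216.74450662]
```

View pics/w16.png

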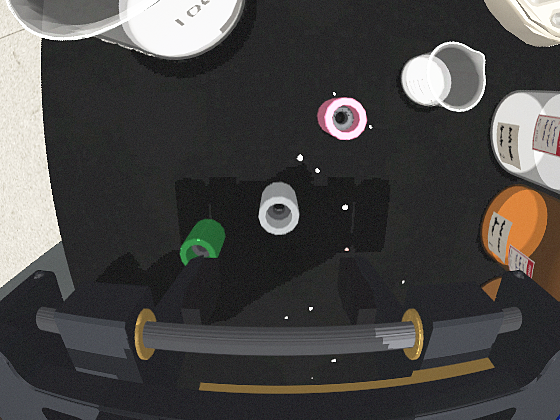

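Emit:
move_arm --turn '[[0,0,0],[0,0,0],[0,0,0],[0,0,0],[0,0,0],[0,0,0],[0,0,0],[0,0,0]]' --dp '[[0.24,0.01,0.3],[0,0,0.6],[0,0,0.6],[0,0,0.6],[0,0,0.5],[0,0,0.3],[0,0,0],[0,0,0]]' --jaw '[-0.2,-0.2,-0.2,-0.2,-0.2,-0.2,-0.2,-0.2]'

```text
clock: 23.28
tool_pos: [0.471, 0.3454, 0.046]
eef_rot: [0.707, 0.707, -0.0, 0.0]
contact_force: [0.3, 0.0, 0.5]
opening: 0.601
```

```bash
python3 go.py .471 .344 .021
```

```text
t 23.28 pos [0.471  0.3454 0.046 ] F [0.3 0.  0.5] open 0.601 dp [-0.05  0.    1.  ] turn [-0.0001  0.0001 -0.0001]
```

Emit:
move_arm --turn '[[0,0,0],[0,0,0],[0,0,0],[0,0,0],[0,0,0],[0,0,0],[0,0,0],[0,0,0],[0,0,0]]' --dp '[[-0.05,0,0.4],[0,0,0.4],[0,0,0.2],[0,0,0],[0,0,0],[0,0,0],[0,0,0],[0,0,0],[0,0,0]]' --jaw '[-0.2,-0.2,-0.2,-0.2,0.6,0.6,0.6,0.6,0.6]' --newtons 15

```text
clock: 24.03
tool_pos: [0.4711, 0.3447, 0.0216]
eef_rot: [0.707, 0.707, 0.0, 0.0]
contact_force: [0.2, -0.3, 1.5]
opening: 0.319
```

```bash
python3 go.py .5845 .025 .1
```

```text
t 24.03 pos [0.4711 0.3447 0.0216] F [ 0.2 -0.3  1.5] open 0.319 dp [-12.79   4.54  -3.14] turn [ 0.0001 -0.0001  0.    ]
```

Emit:
move_arm --turn '[[0,0,0],[0,0,0],[0,0,0],[0,0,0],[0,0,0],[0,0,0],[0,0,0],[0,0,0],[0,0,0],[0,0,0]]' --dp '[[0,0,-0.7],[0,0,-0.9],[-0.5,0.18,-0.9],[-0.95,0.34,-0.7],[-0.95,0.34,0],[-0.95,0.34,0],[-0.95,0.34,0],[-0.95,0.34,0],[-0.95,0.34,0],[-0.95,0.34,0]]' --jaw '[0.6,0.6,0.6,0.6,0.6,0.6,0.6,0.6,0.6,0.6]'

```text
clock: 24.87
tool_pos: [0.5352, 0.1646, 0.1014]
eef_rot: [0.707, 0.707, 0.0, 0.0]
contact_force: [-0.1, -0.2, -0.1]
opening: 0.322
```

Emit:
move_arm --turn '[[0,0,0],[0,0,0],[0,0,0],[0,0,0],[0,0,0],[0,0,0],[0,0,0],[0,0,0],[0,0,0],[0,0,0]]' --dp '[[-0.95,0.34,0],[-0.95,0.34,0],[-0.95,0.34,0],[-0.95,0.34,0],[-0.95,0.34,0],[-0.6,0.2,0],[-0.29,0.08,0],[0,0,0],[0,0,0],[0,0,0]]' --jaw '[0.6,0.6,0.6,0.6,0.6,0.6,0.6,0.6,0.6,0.6]'

```text
clock: 25.7
tool_pos: [0.5839, 0.027, 0.1012]
eef_rot: [0.706, 0.708, 0.0, -0.001]
contact_force: [0.3, 0.8, -1.2]
opening: 0.326
```

```bash
python3 snapw.py w17;python3 go.py .5845 .025 .06;  python3 - <<'E'
from h import *
d,T=pickle.load(open("pics/w17.pkl","rb"))
f=d["frame"]; cv2.imwrite("pics/w17c.png",cv2.resize(f[150:330,190:370],None,fx=4,fy=4,interpolation=cv2.INTER_CUBIC)[:600])
E
```

```text
t 25.75 pos [0.584  0.0271 0.1012] F [-0.3  0.1 -0.7] open 0.323 dp [-0.08  0.02  1.65] turn [-0.0001 -0.0002  0.0005]
```

View pics/w17c.png

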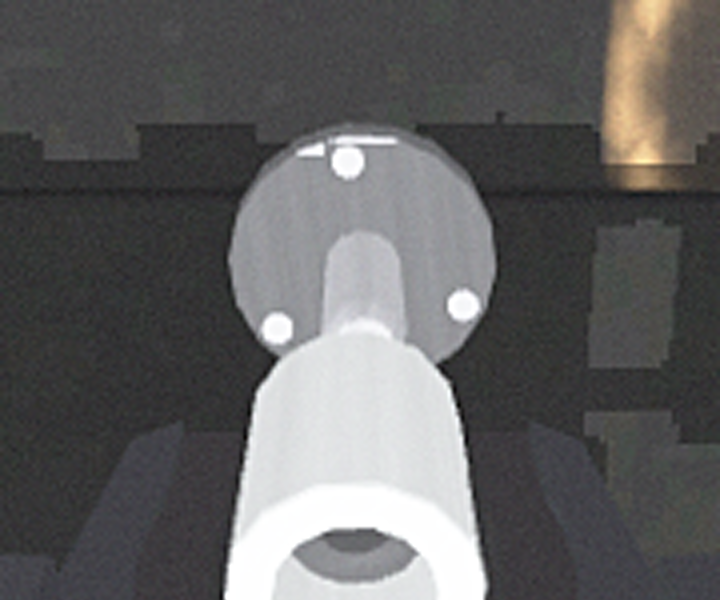

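Emit:
move_arm --turn '[[0,0,0.0005],[0,0,0],[0,0,0],[0,0,0],[0,0,0],[0,0,0],[0,0,0]]' --dp '[[0.02,0.03,0.3],[0,0,0.4],[0,0,0.3],[0,0,0.3],[0,0,0.2],[0,0,0],[0,0,0]]' --jaw '[0.6,0.6,0.6,0.6,0.6,0.6,0.6]' --newtons 6

```text
clock: 26.33
tool_pos: [0.585, 0.0255, 0.0632]
eef_rot: [0.708, 0.706, -0.0, -0.0]
contact_force: [0.7, -0.1, -1.3]
opening: 0.325
```

```bash
python3 go.py .5845 .027 .056
```

```text
t 26.33 pos [0.585  0.0255 0.0632] F [ 0.7 -0.1 -1.3] open 0.325 dp [ 0.06 -0.02  0.29] turn [-0.0001 -0.     -0.0005]
```

Emit:
move_arm --turn '[[0,0,0],[0,0,0],[0,0,0],[0,0,0],[0,0,0],[0,0,0],[0,0,0]]' --dp '[[0.06,-0.02,0.08],[0,0,0.08],[0,0,0.06],[0,0,0.04],[0,0,0.03],[0,0,0.02],[0,0,0]]' --jaw '[0.6,0.6,0.6,0.6,0.6,0.6,0.6]'

```text
clock: 26.92
tool_pos: [0.5848, 0.0266, 0.0564]
eef_rot: [0.708, 0.706, 0.0, 0.0]
contact_force: [-1.1, -0.1, 3.7]
opening: 0.323
```

```bash
python3 go.py .5845 .027 .056
```

```text
t 26.92 pos [0.5848 0.0266 0.0564] F [-1.1 -0.1  3.7] open 0.323 dp [ 0.01 -0.01  0.02] turn [ 0.      0.     -0.0005]
```

Emit:
move_arm --turn '[[0,0,-0.0005],[0,0,0],[0,0,0],[0,0,0],[0,0,0],[0,0,0],[0,0,0],[0,0,0],[0,0,0],[0,0,0]]' --dp '[[0,0,-0.2],[0,0,-0.7],[0,0,-0.9],[-0.5,0.13,-0.3],[-0.95,0.23,0],[-0.95,0.23,0],[-0.95,0.23,0],[-0.95,0.23,0],[-0.95,0.23,0],[-0.95,0.23,0]]' --jaw '[0.6,0.6,0.6,0.6,0.6,0.6,0.6,0.6,0.6,0.6]' --newtons 15

```text
clock: 27.75
tool_pos: [0.6224, -0.1309, 0.1082]
eef_rot: [0.707, 0.707, -0.0, 0.0]
contact_force: [0.6, -1.1, -0.3]
opening: 0.322
```

Emit:
move_arm --turn '[[0,0,0],[0,0,0],[0,0,0],[0,0,0],[0,0,0],[0,0,0],[0,0,0],[0,0,0],[0,0,0]]' --dp '[[-0.95,0.24,0],[-0.95,0.24,0],[-0.95,0.24,0],[-0.95,0.24,0],[-0.7,0.2,0],[-0.4,0.1,0],[0,0,0.3],[0,0,0.3],[0,0,0]]' --jaw '[0.6,0.6,0.6,0.6,0.6,0.6,0.6,0.6,0.6]'

```text
clock: 28.5
tool_pos: [0.6524, -0.2481, 0.0909]
eef_rot: [0.706, 0.708, -0.0, -0.003]
contact_force: [0.1, 0.2, -1.1]
opening: 0.325
```

```bash
python3 snapw.py w18;python3 go.py .654 -.2525 .027
```

```text
t 28.55 pos [ 0.6529 -0.2479  0.0917] F [ 0.3 -0.4  0.1] open 0.323 dp [-0.19  0.05  2.59] turn [-0.0005 -0.0005  0.0004]
```

View pics/w18.png

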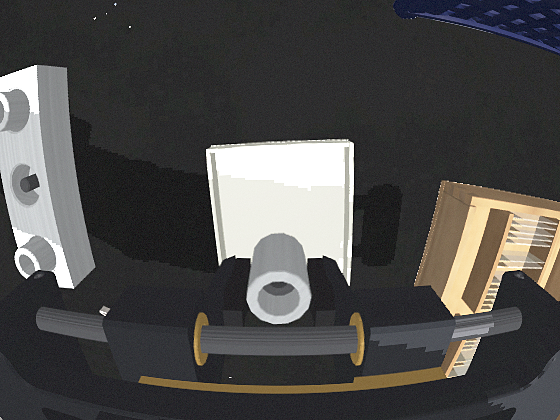

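```bash
python3 - <<'E'
from h import *
d,T=pickle.load(open("pics/w18.pkl","rb")); t=pickle.load(open("pics/top0.pkl","rb"))
for z in(0,.04,.07): print(z,"top",cast(t,392,128,z).round(3),cast(t,483,137,z).round(3)," wrist",wcast(d,T,443,181,z).round(3),wcast(d,T,415,284,z).round(3))
E
```

```text
0 top [ 0.783 -0.226  0.   ] [ 0.766 -0.474  0.   ]  wrist [ 0.786 -0.219 -0.   ] [ 0.775 -0.314  0.   ]
0.04 top [ 0.771 -0.215  0.04 ] [ 0.755 -0.455  0.04 ]  wrist [ 0.763 -0.21   0.04 ] [ 0.755 -0.289  0.04 ]
0.07 top [ 0.762 -0.207  0.07 ] [ 0.746 -0.441  0.07 ]  wrist [ 0.746 -0.203  0.07 ] [ 0.739 -0.271  0.07 ]
```

Emit:
move_arm --turn '[[0,0,0.0004],[0,0,0],[0,0,0],[0,0,0],[0,0,0],[0,0,0],[0,0,0],[0,0,0],[0,0,0]]' --dp '[[-0.1,-0.4,0.2],[0,0,0.4],[0,0,0.5],[0,0,0.5],[0,0,0.4],[0,0,0.3],[0,0,0.2],[0,0,0],[0,0,0]]' --jaw '[0.6,0.6,0.6,0.6,0.6,0.6,0.6,0.6,0.6]'

```text
clock: 29.3
tool_pos: [0.6441, -0.2532, 0.0307]
eef_rot: [0.708, 0.706, 0.0, -0.0]
contact_force: [-0.2, 0.6, -0.1]
opening: 0.325
```

```bash
python3 snapw.py w19;python3 go.py .642 -.2525 .0255
```

```text
t 29.35 pos [ 0.6444 -0.2533  0.0312] F [-1.5 -0.5  0.5] open 0.319 dp [ 0.03 -0.1   0.23] turn [ 0.0001  0.     -0.0004]
```

View pics/w19.png

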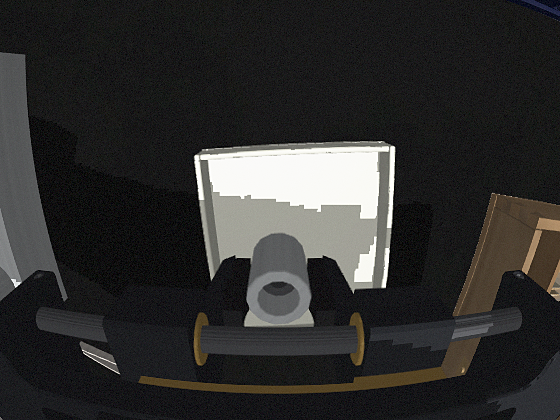

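Emit:
move_arm --turn '[[0,0,0],[0,0,0],[0,0,0],[0,0,0],[0,0,0],[0,0,0],[0,0,0],[0,0,0],[0,0,0],[0,0,0]]' --dp '[[0,0,0.08],[0,0,0.08],[0,0,0.06],[0,0,0],[0,0,0],[0,0,0],[0,0,0],[0,0,0],[0,0,-0.3],[0,0,-0.5]]' --jaw '[0.6,0.6,0.6,0.6,0.6,0.1,0.1,0.1,0.1,0.1]'

```text
clock: 30.18
tool_pos: [0.6429, -0.2528, 0.0449]
eef_rot: [0.708, 0.706, -0.001, -0.001]
contact_force: [-0.4, -0.0, -0.1]
opening: 0.455
```

Emit:
move_arm --turn '[[0,0,0],[0,0,0],[0,0,0],[0,0,0],[0,0,0],[0,0,0],[0,0,0]]' --dp '[[0,0,-0.7],[0,0,-0.9],[0,0,-0.9],[0,0,-0.9],[0,0,-0.5],[0,0,0],[0,0,0]]' --jaw '[0.1,0.1,0.1,0.1,0.1,0.1,0.1]'

```text
clock: 30.77
tool_pos: [0.6443, -0.2533, 0.1438]
eef_rot: [0.708, 0.706, 0.0, 0.001]
contact_force: [-0.6, -0.7, 0.3]
opening: 0.45
```

```bash
python3 snapw.py w20;python3 - <<'E'
from h import *
from plant import r
a=[]
for n in("top","side"):
    d=r.snapshot(n); pickle.dump(d,open(f"pics/{n}1.pkl","wb")); cv2.imwrite(f"pics/{n}1.png",d["frame"])
E
```

```text
(no output)
```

View pics/w20.png

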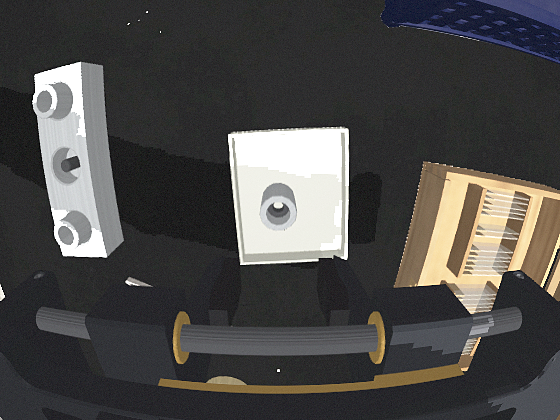

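View pics/side1.png

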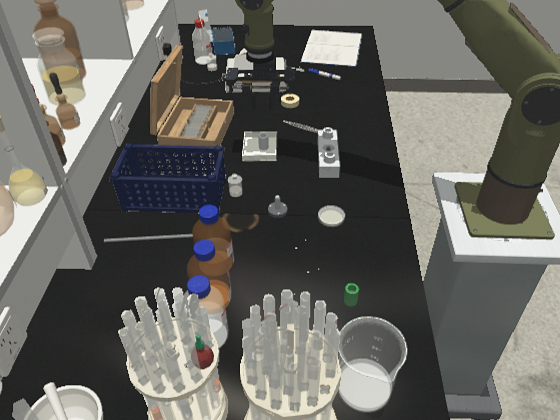

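View pics/top1.png

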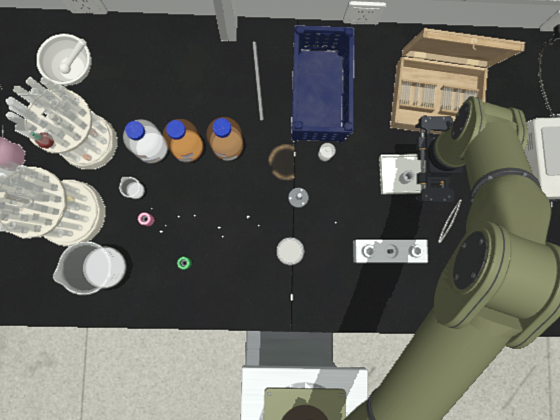

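Wrist view: the obstructed sleeve stands in the tray at (278,207), with its narrowing visible. Both clear sleeves sit at equal height in the end pockets, at (47,100) and (70,233). In the top view the petri dish (290,251), weighing bottle (327,151) and beaker (131,187) have not moved. The gripper touches nothing.

```bash
python3 - <<'E'
from plant import r
print(r.finish_job()); print(r.get_state()["clock"])
E
```

```text
the job is handed in; nothing more can be done
None
the job is handed in; nothing more can be done
```

The job is done and handed in at about 31 s of the 69 s allowed. I call the sleeves by where they first stood, as they look alike.

- **Sleeve first at (0.467, 0.157):** clear. It was lowered, held, to about 4 mm above the gauge foot with no force. It is now in the +y end pocket of the heating block.
- **Sleeve first at (0.515, 0.249):** clear. It met a side force of up to 1.6 N on the pin and tilted about 3° in the grip. I let it drop onto the foot, gripped it again upright, and put it in the -y end pocket.
- **Sleeve first at (0.471, 0.344):** obstructed. It stopped on the pin at the expected half-way height with 3.7 N, and the narrowing showed in the wrist picture. It now stands upright in the white tray.

**Last checks:**
- **Clear sleeves:** both look upright and fully down. The first one's rim measured 29 mm across if its top is at 60 mm, as a seated sleeve's should be. The second I judged only by eye, from a wrist picture taken at the same height that looked the same.
- **Bystanders:** the petri dish, weighing bottle, small beaker and the green and pink look-alikes are at the same pixels as before.
- **Disagreements:** position estimates differed by about 1 to 3 mm between views, and one gauge-foot reading by about 8 mm. I settled them with close wrist pictures before each fit. No check failed.

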